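Hook the spare shelf into the slotted upright and lock it

ROBOT

A 7-joint arm with a two-finger parallel gripper is mounted at the origin on the work surface. World frame = base frame: x ahead of the robot, y to its left, z up, the work surface at z = 0. Lengths are in mm, angles in rad, forces in N, time in s.
With the tool pointing down it reaches from about 375 to 925 mm from the base axis. Payload 3.1 kg.
Tool frame: the origin (TCP) lies midway between the tips of the shut fingers; the grasp point (between the pads) lies 19 mm behind it; z points along the fingers, x is the direction in which the jaws open and shut, and the axes are right-handed (so a half turn about z gives the same grasp; the last joint's range is limited). The gripper opens to 85 mm and grips with 20 to 120 N. Pads are 22 mm wide; open, the fingers measure 114 mm over their backs; the gripper's body (76 mm by 85 mm) begins 54 mm behind the grasp point. The pads swing forward as they close: fully open they stand 13 mm farther back than shut.
Start: joints at [-1.227, 0.383, 0.044, 1.598, -0.018, 1.161, -0.05], TCP at [277.898, 587.602, 231.269] pointing down, gripper open.
Joint ranges: [-2.61, 2.61], [-0.41, 2.15], [-1.48, 1.57], [0, 2.5], [-1.57, 4.71], [0.05, 1.97], [-2.85, 2.85]. Speed limits (rad/s): [2.79, 2.79, 3.14, 3.14, 3.14, 3.14, 3.14].

INTERFACE

Orientations are given as [roll, pitch, yaw] about the fixed x, y, z axes, in that order (R = Rz(yaw) Ry(pitch) Rx(roll)).
In Python, from workcell import arm gives the robot as it stands. The module is installed in compiled form; this text tells all that it offers.
- The arm moves only by the tool drive_tool, never from a script. Its argument "rows" is a list of rows, each a list of 3 entries, a list of its own where there are three numbers: the opening in per cent of the stroke, from 0 (shut) to 100 (fully open), then the shift along the tool's x, y, z in mm, then the turn, a rotation vector about the tool's x, y, z in degrees. A call has 1 to 5 rows; each row shifts and turns the pose as measured when the row begins, along the tool's axes as they then stand; what a row does not reach is not made up. A row lasts 1/10 s, in which the tool goes at most 50 mm and 8.59 degrees, less where a joint would pass 70% of its speed; a pose out of reach is approached as far as the arm can. A call is refused whole if a number of a shift passes 50 or a number of a turn 8.59, either way. A call with a gripper value outside its range is refused whole. The fingers move at their own pace and stop on an object; "newtons" is the grip in N (left out, the last holds). Time passes only in rows, so rows that do not move let the fingers close. It gives the time, the measured TCP pose, the force and the opening at its end, in the units of the state.
- arm.observe(): the state, without advancing time (a new reading comes with each control period).
- arm.grab_frame(name): name is "scene" or "top" or "wrist"; returns (picture, depth): 400x640x3 uint8, red, green, blue; 400x640 float32, mm along the optical axis (not along the pixel's ray), 0 where there is no reading.
- arm.camera_params(name): a dict with "vfov" (degrees; the focal length in pixels is half the picture's height over the tangent of half this angle, whatever the lens; pixels are square), "cx", "cy" (the principal point, pixels), "R" (3x3) and "t" (3): a world point X has camera coordinates R X + t. Camera axes: x right, y down, z forward; pixel columns grow to the right and rows downward; lengths in mm; the calibration is good to about 2 mm. A picture is of the moment at which its call begins: read the wrist's pose just before it. camera_params takes no time and is no camera call; for the wrist camera it gives the pose at the moment of the call.
- arm.finish_job(): hands the job in, once; it reports no verdict.
The state is a dict: "t": time; "joint_positions": joint angles; "dq": joint speeds; "joint_efforts": joint torques, N m; "tcp_pos": TCP position; "ee_rot": TCP orientation; "ft_force": force on the tool from outside, world axes, zero at the start; "wrist_torque": the same for the moment, N m; "opening": opening from 0.0 (shut) to 1.0 (fully open).
Only numpy, scipy, OpenCV 4.12 (cv2) and the standard library are available. Lean on these libraries where they do the work, as an engineer would, in place of code of your own. Each camera call takes 0.05 s, during which the arm holds its last target.

TASK

Take the loose little dark grey shelf from the ledge and hook its two tabs into the free upper pair of slots of the metal upright, above the identical shelf already mounted there. Then press it straight down until it is fully home and the sprung catch snaps out over its back plate, and let go. Leave the other things on the ledge where they stand.

Things in the scene. Friction and masses are not known exactly. Their poses are not given: they have to be found in the camera images.
- shelf: Loose dark grey plastic shelf bracket, about 0.14 kg, standing level on the ledge. Origin: on its underside, mid-width, in the plane of the back plate's rear face; x points out of the rear face (as the hooks do), y along the width, z up. Floor board: x -62 to 0, y -35 to 35, z 0 to 5 mm. Back plate: x -4 to 0, y -35 to 35, z 0 to 70. No side walls.
- divider (a point): The place to grip on the shelf: shelf frame x -32, y 0, z 38 mm, in the shelf's middle divider, an upright web 12 mm thick (y -6 to 6), x -50 to -4, z 5 to 50, with 29 mm free on both sides. Axes as the shelf.
- hook_mid (a point): Shelf frame x 0, y 0, z 45 mm: on the rear face midway between the hooks, level with the tongues' underside. Axes as the shelf. Two hooks at y -22 and +22, 7 mm wide: tongue x 0 to 10.5, z 45 to 52, lip at its end x 5.5 to 10.5, down to z 36.
- upright: Slotted aluminium upright, fixed to the ledge. Origin: on the ledge, mid-width, in the plane of the panel's front face; x points from the front through the panel to its back, y along the width, z up. Panel x 0 to 4, 110 wide, 262 mm high; foot x -70 to 50, 8 mm high. Lower slots (z 62 to 88) hold a fixed identical shelf, underside at z 17, top at z 87.
- overhang (a point): Middle of the front lower edge of the upright's top board (110 mm wide, x -45 to 40, z 262 to 270 in the upright's frame). The board blocks a tool from straight above; a tool leaning 30 to 45 degrees, fingers pointing down and towards the panel, passes in front of it. Axes as the upright.
- slot_mid (a point): On the panel's front face midway between the two free upper slots, at their lower edge (z 165 mm). Axes as the upright. Through-slots 12 mm wide, centred at y -22 and +22, 26 mm high, clear behind. hook_mid meets this point when the shelf is home; the hooks pass with hook_mid 10 to 18 mm above it, then the rear face goes to the panel, then straight down.
- catch (a joint): Sprung steel catch, mid-panel: a round level nose 8 mm high, 24 long, its centre 30.5 mm above slot_mid, 5 mm proud of the front face. 0 = out, grows (m) as pushed in (stop 9 mm). A hooked shelf not yet down pushes it in 5 mm (4 N), and friction may keep the shelf from sinking. It snaps out to 0 over the back plate's top edge when the shelf is home.
- crusher: Pink pill crusher, 75 mm high, 58 mm across; origin under its centre. Bystander.
- measuring_cup: Glass measuring cup, 80 mm high, 72 mm across, with a handle on its +y side; origin under its centre. Bystander.
- tin: Round steel tablet tin, 28 mm high, 70 mm across; origin under its centre. Bystander.
- pill_bottle: Yellow pill bottle with a white cap, 80 mm high, 42 mm across; origin under its centre. Bystander.
There are look-alikes about, which are no part of the job. What is shaped like the shelf but blue is not meant.

How it is judged (in metres and radians):
On the way:
1. both hooks are through the upper slots, the shelf still raised above its seat (x of hook_mid in the frame of slot_mid between -0.004 and 0.003 m and y of hook_mid in the frame of slot_mid between -0.006 and 0.006 m and z of hook_mid in the frame of slot_mid between 0.004 and 0.02 m), for 0.02 s.
At the end, for the whole second after the job is handed in: The shelf hangs at rest in the upper slots: hook_mid within 3 mm of slot_mid in height, 4 mm sideways, 3 mm out of or 2 mm into the face; tilt and skew under 0.1 rad; the catch is out (under 1.5 mm); bystanders within 20 mm of their starts (x of hook_mid in the frame of slot_mid between -0.003 and 0.002 m and y of hook_mid in the frame of slot_mid between -0.004 and 0.004 m and z of hook_mid in the frame of slot_mid between -0.003 and 0.003 m and angle between the x axis of shelf and the x axis of upright, either way round below 0.1 rad and angle between shelf's own z axis and vertical below 0.1 rad and value of joint catch below 0.0015 m and linear speed of shelf below 0.01 m/s and angular speed of shelf below 0.1 rad/s and distance of each of crusher, measuring_cup, tin, pill_bottle from where it was at the start of the episode below 0.02 m); the robot touches nothing.
It fails at once if a bystander is pushed more than 20 mm or tipped over (distance of any of crusher, measuring_cup, tin, pill_bottle from where it was at the start of the episode above 0.02 m or angle between any of crusher, measuring_cup, tin, pill_bottle's own z axis and vertical above 0.3 rad).
It also fails if it takes over 38 s, if anything falls off the work surface, if the arm or the gripper's body presses on something with over 40 N, if the wrist force passes 120 N, or if a joint passes its speed limit or range.

## Working session

There is one attempt and no reset: what is moved stays moved. The work goes in short steps, Python scripts to look and compute and a tool call to move; the robot and the scene stay as the last step left them, time stands still between calls to the robot, and variables do not carry over. Pictures are saved under pics/ and viewed, and the job is handed in when it is done.

Besides the shell and the picture viewer there is one more tool, called after ">>>" as name([rows], argument=value, ...), one row to a line, values as JSON. drive_tool: Moves the arm, as the interface text tells. Its arguments: {"type":"object","properties":{"rows":{"type":"array"},"newtons":{"type":"number"}},"required":["rows"]}

```bash
mkdir -p pics
python3 - <<'E'
from workcell import arm
import cv2,numpy as np
print(arm.observe())
for n in ["scene","top","wrist"]:
    p=arm.camera_params(n);print(n,p)
    im,d=arm.grab_frame(n);np.savez(f"pics/{n}0.npz",im=im,d=d,R=p["R"],t=p["t"])
    cv2.imwrite(f"pics/{n}0.png",im[:,:,::-1])
E
```

```text
{'t': 0.0, 'joint_positions': array([-1.22684555,  0.38385237,  0.04385634,  1.59955862, -0.01793671,
        1.1612426 , -0.04991412]), 'dq': array([ 0.00023138, -0.00088523,  0.00043755,  0.00133545, -0.00169303,
        0.00020897,  0.00129171]), 'joint_efforts': array([ 7.02264401e-05, -4.33461857e+01,  1.02428935e+00, -2.49515015e+01,
        1.04403353e-02,  1.13980263e-02, -1.24177217e-05]), 'tcp_pos': array([277.4924485 , 586.74118893, 229.88343547]), 'ee_rot': array([3.14147411e+00, 2.66545704e-03, 1.12907586e+00]), 'ft_force': array([ 0.20061344, -0.71669431, -0.7118952 ]), 'wrist_torque': array([ 0.02693793, -0.02053829,  0.02110637]), 'opening': 0.9993465588727932}
scene {'vfov': 52.883256357770115, 'cx': 318.76478847522736, 'cy': 198.04757660021002, 'R': array([[ 0.59341511,  0.80487061, -0.00646519],
       [ 0.60205608, -0.44918646, -0.6601212 ],
       [-0.53421623,  0.38783349, -0.75113128]]), 't': array([-370.67821463, -244.81111062, 1406.89916225])}
top {'vfov': 45.76614915778311, 'cx': 320.56688546054374, 'cy': 202.70649628366218, 'R': array([[-0.00754835, -0.99995955, -0.00489063],
       [-0.98837664,  0.00820336, -0.1518036 ],
       [ 0.15183758,  0.00368792, -0.98839858]]), 't': array([  64.99393865,  610.25594018, 1396.08401133])}
wrist {'vfov': 64.25969278667266, 'cx': 320.75317059317797, 'cy': 199.47888232588122, 'R': array([[ 0.42657047,  0.90445217, -0.00197794],
       [ 0.87000594, -0.40972469,  0.27425415],
       [ 0.24723935, -0.11870954, -0.96165521]]), 't': array([-650.2663956 ,  -35.01162854,  377.78475573])}
```

View pics/scene0.png

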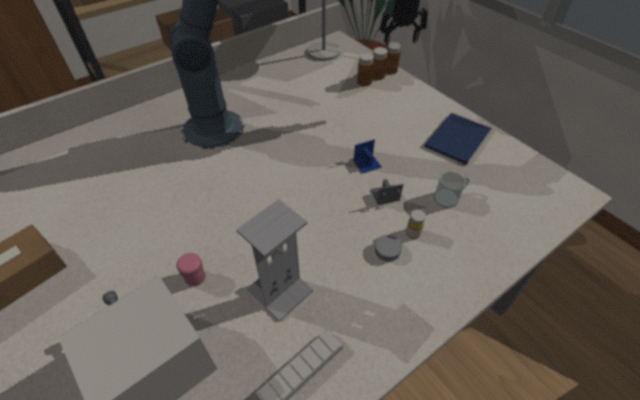

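View pics/top0.png

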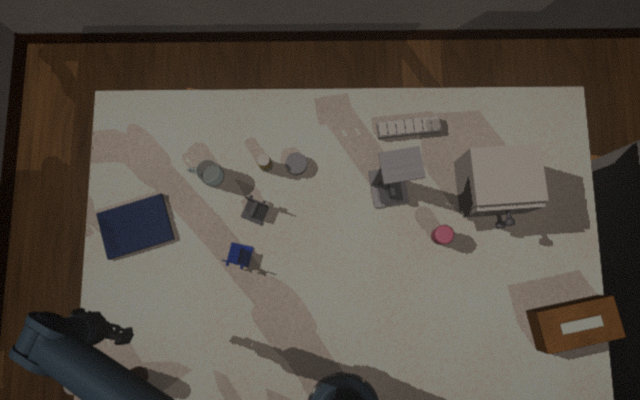

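View pics/wrist0.png

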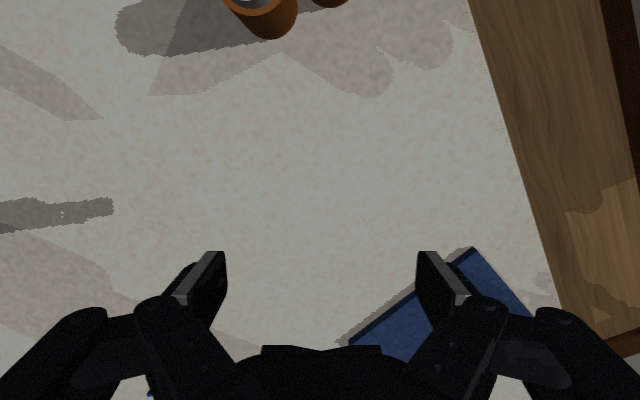

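```bash
cat > h.py <<'E'
import numpy as np,cv2
V=dict(scene=52.883256357770115,top=45.76614915778311,wrist=64.25969278667266)
C=dict(scene=(318.765,198.048),top=(320.567,202.706),wrist=(320.753,199.479))
def load(n,f):
    z=np.load(f"pics/{f}.npz");return z["im"],z["d"],z["R"],z["t"]
def pts(n,f):
    im,d,R,t=load(n,f);fl=200/np.tan(np.radians(V[n]/2));cx,cy=C[n]
    v,u=np.mgrid[0:400,0:640]
    c=np.stack([(u-cx)/fl*d,(v-cy)/fl*d,d],-1)
    P=(c-t)@R; P[d==0]=np.nan
    return im,P
def crop(im,u0,u1,v0,v1,k,name,gain=1.6):
    c=np.clip(im[v0:v1,u0:u1,::-1].astype(float)*gain,0,255).astype(np.uint8)
    cv2.imwrite(f"pics/{name}.png",cv2.resize(c,None,fx=k,fy=k,interpolation=cv2.INTER_CUBIC))
E
python3 - <<'E'
from h import *
np.set_printoptions(precision=1,suppress=True)
im,P=pts("scene","scene0");crop(im,340,480,130,270,5,"s_crop",1.8)
for n,(u,v) in dict(shelf=(387,193),blue=(365,155),tin=(388,245),bott=(416,220),crush=(190,265),cup=(450,185),table=(330,200)).items(): print(n,P[v,u])
crop(im,225,325,195,325,4,"s_up",1.8)
im,P=pts("top","top0");crop(im,220,330,140,280,5,"t_crop",2)
crop(im,350,450,130,230,6,"t_up",2)
for n,(u,v) in dict(shelf=(256,210),blue=(238,255),tin=(297,160),bott=(265,162),crush=(443,235),cup=(210,172),table=(330,230),board=(400,165)).items(): print(n,P[v,u])
E
```

```text
shelf [615.8 247.3  44.2]
blue [454.6 304.6  39.5]
tin [nan nan nan]
bott [749.  219.4  77.5]
crush [ 523.6 -304.5   73.3]
cup [692.2 430.9  25.5]
table [510.1 125.6   0.2]
shelf [594.4 261.1  15. ]
blue [454.1 308.3  49.4]
tin [750.7 133.2  22.7]
bott [731.1 226.6  80.4]
crush [ 507.1 -300.7   73.7]
cup [719.  410.5   2.8]
table [532.2  31.5  -6.1]
board [ 673.9 -147.8  269.8]
```

View pics/s_crop.png

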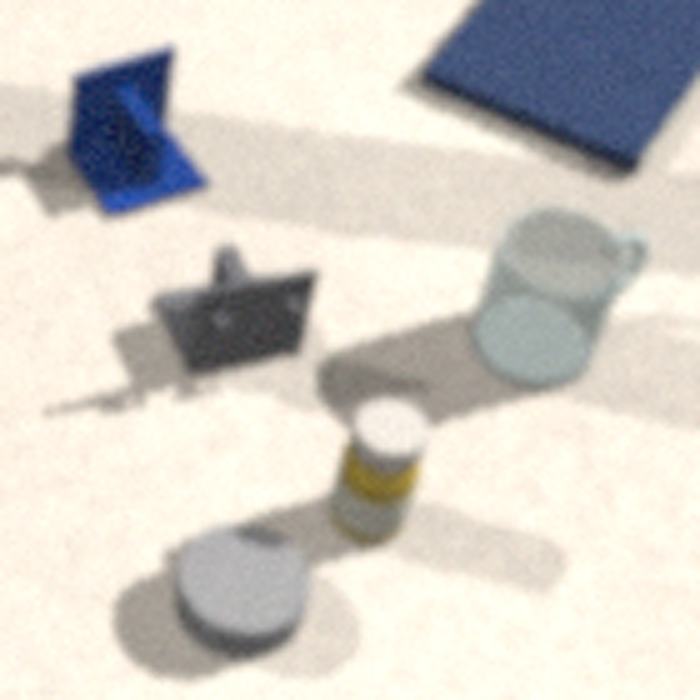

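View pics/t_crop.png

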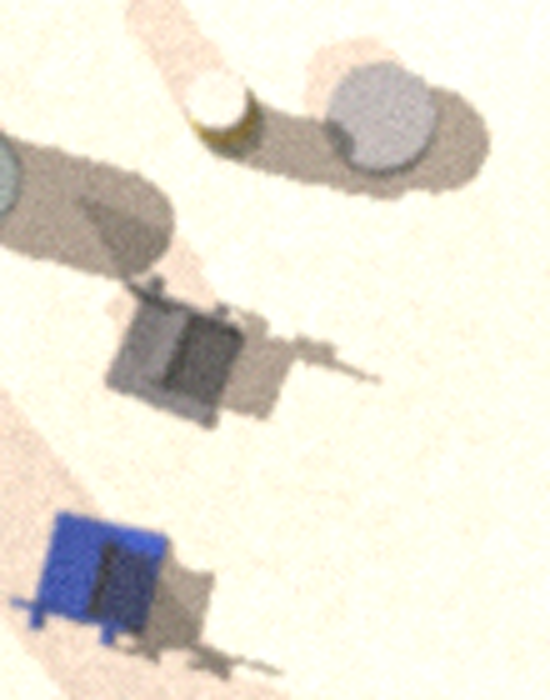

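View pics/s_up.png

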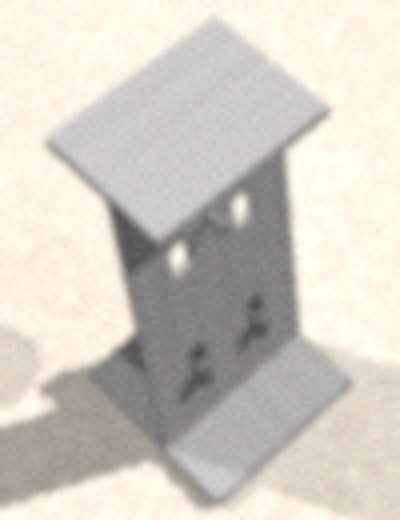

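View pics/t_up.png

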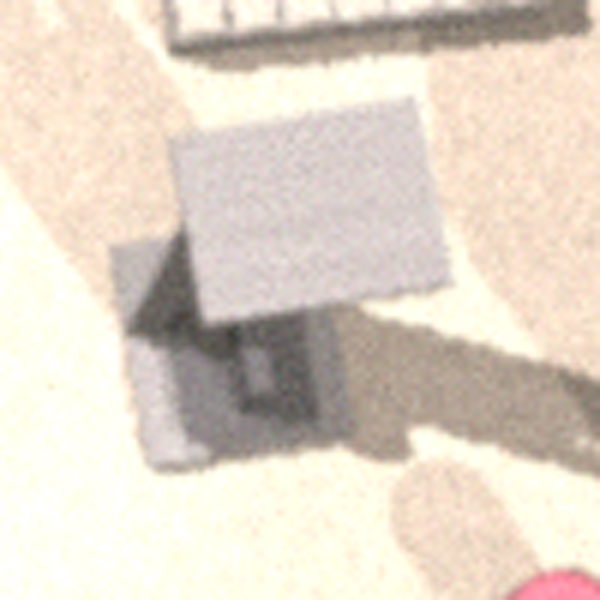

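Run:
```python
from h import *
np.set_printoptions(precision=1,suppress=True)
from scipy.spatial.transform import Rotation as Ro
z=np.load("pics/wrist0.npz");c=-z["R"].T@z["t"]
T=Ro.from_euler("xyz",[3.14147,0.002665,1.12908]).as_matrix();p=np.array([277.49,586.74,229.88])
print("cam in tool",T.T@(c-p)); print("cam rot in tool (cols cam axes)\n",np.round(T.T@z["R"].T,3))
for n in("top","scene"):
    im,P=pts(n,n+"0");h=P[...,2]
    for nm,(x,y,r) in dict(shelf=(595,255,85),upr=(660,-140,130),crush=(515,-300,60),cup=(705,425,70),tin=(750,133,50),bott=(735,225,45)).items():
        m=(np.hypot(P[...,0]-x,P[...,1]-y)<r)&(h>8)
        Q=P[m]; print(n,nm,m.sum(),Q.mean(0),"h95",np.percentile(Q[:,2],[5,50,95]))
    m=(np.hypot(P[...,0]-595,P[...,1]-255)<85)
    # shelf top rim of back plate z 60..75
    for lo,hi in((4,12),(40,55),(55,80)):
        Q=P[m&(h>lo)&(h<hi)]
        if len(Q)>5:
            r=cv2.minAreaRect(Q[:,:2].astype(np.float32));print(n,lo,hi,len(Q),r)
    m=(np.hypot(P[...,0]-660,P[...,1]+140)<130)
    Q=P[m&(h>255)]
    if len(Q)>5: print(n,"board",cv2.minAreaRect(Q[:,:2].astype(np.float32)),Q.mean(0))
```

```text
cam in tool [   1.5  -70.6 -141.7]
cam rot in tool (cols cam axes)
 [[ 1.   0.   0. ]
 [-0.   1.   0.3]
 [-0.  -0.3  1. ]]
top shelf 214 [603.  261.2  41.2] h95 [ 8.5 46.8 70.4]
top upr 2099 [ 666.7 -148.8  190.3] h95 [ 10.3 267.5 272.5]
top crush 353 [ 510.  -300.4   67. ] h95 [20.1 72.9 78.3]
top cup 439 [710.2 407.5  49.1] h95 [10.7 52.1 80.2]
top tin 396 [740.5 137.2  26.3] h95 [20.4 26.7 31.9]
top bott 209 [735.1 230.5  63.6] h95 [19.2 76.2 81.9]
top 4 12 261 ((590.622802734375, 253.57330322265625), (158.22903442382812, 163.10751342773438), 43.712196350097656)
top 40 55 89 ((611.3825073242188, 264.8331298828125), (57.08057403564453, 64.54603576660156), 35.48527145385742)
top 55 80 46 ((610.316162109375, 253.55174255371094), (61.84085464477539, 55.78284454345703), 13.91869068145752)
top board ((676.1834716796875, -151.76487731933594), (86.25413513183594, 111.49205017089844), 8.990657806396484) [ 675.2 -151.2  269.1]
scene shelf 401 [615.4 255.4  42.6] h95 [11.9 46.2 68.3]
scene upr 4298 [ 682.3 -155.5  184.9] h95 [ 10.2 229.7 270.3]
scene crush 681 [ 523.1 -307.2   58.7] h95 [15.  70.5 75.8]
scene cup 860 [712.  400.2  49.1] h95 [15.  50.6 77.9]
scene tin 550 [745.4 133.4  25.2] h95 [14.3 26.3 29.3]
scene bott 404 [746.7 224.5  54.2] h95 [13.4 54.1 80.1]
scene 4 12 70 ((592.07275390625, 265.9617919921875), (68.75934600830078, 63.34138488769531), 66.22956848144531)
scene 40 55 135 ((610.3383178710938, 255.05709838867188), (63.70212173461914, 59.056663513183594), 9.983996391296387)
scene 55 80 108 ((618.5098266601562, 254.57879638671875), (71.10765075683594, 10.235965728759766), 69.59222412109375)
scene board ((677.168212890625, -151.28274536132812), (87.5187759399414, 111.6720199584961), 9.441076278686523) [ 680.5 -154.1  268.7]
```

Run:
```python
from h import *
np.set_printoptions(precision=1,suppress=True)
for n in("top","scene"):
    im,P=pts(n,n+"0");h=P[...,2]
    b=im.astype(int);m=(np.hypot(P[...,0]-450,P[...,1]-305)<70)&(b[...,2]>b[...,0]+20)&(h>2)
    Q=P[m];print(n,len(Q))
    for lo,hi in((2,15),(15,40),(40,55),(55,80)):
        q=Q[(Q[:,2]>lo)&(Q[:,2]<hi)]
        if len(q)>5: print(lo,hi,len(q),cv2.boxPoints(cv2.minAreaRect(q[:,:2].astype(np.float32))).tolist(),q.mean(0))
```

```text
top 256
2 15 147 [[425.68994140625, 284.5824890136719], [481.17919921875, 272.2623596191406], [495.7962646484375, 338.0970153808594], [440.3070068359375, 350.4171447753906]] [468.1 317.5   5.5]
40 55 80 [[415.176513671875, 296.9566650390625], [470.8023681640625, 281.89910888671875], [484.0054931640625, 330.6744384765625], [428.379638671875, 345.73199462890625]] [450.6 313.3  49. ]
55 80 26 [[422.8165588378906, 286.62030029296875], [427.4021911621094, 285.698486328125], [440.0251770019531, 348.49249267578125], [435.4395446777344, 349.414306640625]] [431.1 315.7  68.7]
scene 494
2 15 205 [[422.2257995605469, 285.7265319824219], [483.8075866699219, 270.6708068847656], [500.3929748535156, 338.5092468261719], [438.8111877441406, 353.5649719238281]] [462.8 307.5   5.4]
15 40 117 [[423.0285949707031, 289.10443115234375], [474.0455627441406, 277.33392333984375], [487.5788879394531, 335.99151611328125], [436.5619201660156, 347.76202392578125]] [447.7 308.8  27.9]
40 55 112 [[424.0251159667969, 291.807373046875], [474.4258728027344, 279.95159912109375], [487.3470764160156, 334.8817138671875], [436.9463195800781, 346.73748779296875]] [446.6 314.4  47.2]
55 80 60 [[423.88812255859375, 289.0189514160156], [430.16455078125, 287.5948791503906], [443.50323486328125, 346.3832702636719], [437.226806640625, 347.8073425292969]] [433.5 316.5  62.3]
```

```bash
cat >> h.py <<'E'
from scipy.spatial.transform import Rotation as Ro
def toolR(yaw,a):
    a=np.radians(a);Rt=np.array([[0,np.cos(a),np.sin(a)],[1,0,0],[0,np.sin(a),-np.cos(a)]])
    return Ro.from_euler("z",yaw,degrees=True).as_matrix()@Rt
def plan(p,R,N,op=60):
    from workcell import arm
    s=arm.observe();p0=np.array(s["tcp_pos"]);R0=Ro.from_euler("xyz",s["ee_rot"]).as_matrix()
    rv=Ro.from_matrix(R0.T@R).as_rotvec();print("t",round(s["t"],2),"total rot deg",np.degrees(rv).round(2),"tool shift",(R0.T@(p-p0)).round(1),"q",np.round(s["joint_positions"],2),"F",np.round(s["ft_force"],1),"open",round(s["opening"],3))
    dR=Ro.from_rotvec(rv/N);Rc=Ro.from_matrix(R0);st=(p-p0)/N
    for i in range(N):
        sh=Rc.inv().apply(st);print([op,[round(float(x),1) for x in sh],[round(float(x),2) for x in np.degrees(rv/N)]]);Rc=Rc*dR
E
python3 - <<'E'
from h import *
yaw=-20.4;a=40
Rs=Ro.from_euler("z",yaw,degrees=True).as_matrix();R=toolR(yaw,a)
g=np.array([620.4,253.9,0])+Rs@[-32,0,38];print(g)
plan(g-110*R[:,2],R,10)
E
```

```text
[590.40697634 265.05430551  38.        ]
t 0.15 total rot deg [-39.97   1.83  -4.67] tool shift [-163.1  349.9  108.3] q [-1.23  0.38  0.04  1.6  -0.02  1.16 -0.05] F [ 0.1  0.3 -0.2] open 0.998
[60, [-16.3, 35.0, 10.8], [-4.0, 0.18, -0.47]]
[60, [-16.6, 34.0, 13.2], [-4.0, 0.18, -0.47]]
[60, [-16.9, 32.9, 15.5], [-4.0, 0.18, -0.47]]
[60, [-17.3, 31.6, 17.7], [-4.0, 0.18, -0.47]]
[60, [-17.6, 30.1, 19.8], [-4.0, 0.18, -0.47]]
[60, [-17.9, 28.5, 21.8], [-4.0, 0.18, -0.47]]
[60, [-18.2, 26.8, 23.6], [-4.0, 0.18, -0.47]]
[60, [-18.5, 25.0, 25.4], [-4.0, 0.18, -0.47]]
[60, [-18.7, 23.0, 27.0], [-4.0, 0.18, -0.47]]
[60, [-19.0, 20.9, 28.5], [-4.0, 0.18, -0.47]]
```

What could be mistaken for the shelf: the loose dark grey shelf at scene (387,193) / top (256,210); the blue look-alike at scene (365,157) / top (238,255); and the mounted grey shelf at top (400,200). In the scene crop, the first one is dark grey, loose and stands at z 0–70, so that is the target. I'm moving to a close look at it.

>>> drive_tool([
  [60, [-16, 35, 11], [-4, 0.2, -0.5]],
  [60, [-16.5, 34, 13], [-4, 0.2, -0.5]],
  [60, [-17, 33, 15.5], [-4, 0.2, -0.5]],
  [60, [-17, 31.5, 17.5], [-4, 0.2, -0.5]],
  [60, [-17.5, 30, 20], [-4, 0.2, -0.5]],
])

```text
t: 0.65
tcp_pos: [402.3, 441.4, 175.7]
ee_rot: [2.784, -0.014, 1.186]
ft_force: [-0.2, -0.2, -0.6]
opening: 0.6
```

>>> drive_tool([
  [60, [-18, 28.5, 22], [-4, 0.2, -0.5]],
  [60, [-18, 27, 23.5], [-4, 0.2, -0.5]],
  [60, [-18.5, 25, 25.5], [-4, 0.2, -0.5]],
  [60, [-18.5, 23, 27], [-4, 0.2, -0.5]],
  [60, [-19, 21, 28.5], [-4, 0.2, -0.5]],
])

```text
t: 1.15
tcp_pos: [532.6, 290.4, 121.7]
ee_rot: [2.424, -0.009, 1.238]
ft_force: [1.1, -0.1, -1.1]
opening: 0.597
```

```bash
cat >> h.py <<'E'
def snap(n,f):
    from workcell import arm
    p=arm.camera_params(n);im,d=arm.grab_frame(n);np.savez(f"pics/{f}.npz",im=im,d=d,R=p["R"],t=p["t"])
    cv2.imwrite(f"pics/{f}.png",np.clip(im[:,:,::-1]*1.7,0,255).astype(np.uint8))
E
python3 - <<'E'
from h import *
yaw=-20.4;a=40
Rs=Ro.from_euler("z",yaw,degrees=True).as_matrix();R=toolR(yaw,a)
g=np.array([620.4,253.9,0])+Rs@[-32,0,38]
plan(g-110*R[:,2],R,3)
snap("wrist","w1")
E
```

```text
t 1.15 total rot deg [ 1.11 -1.24  0.68] tool shift [-3.5 -5.5 -5.6] q [-1.27  0.38  0.41  2.13  0.99  0.64 -0.48] F [ 1.1 -0.1 -1.1] open 0.597
[60, [-1.2, -1.8, -1.9], [0.37, -0.41, 0.23]]
[60, [-1.2, -1.8, -1.8], [0.37, -0.41, 0.23]]
[60, [-1.2, -1.8, -1.8], [0.37, -0.41, 0.23]]
```

View pics/w1.png

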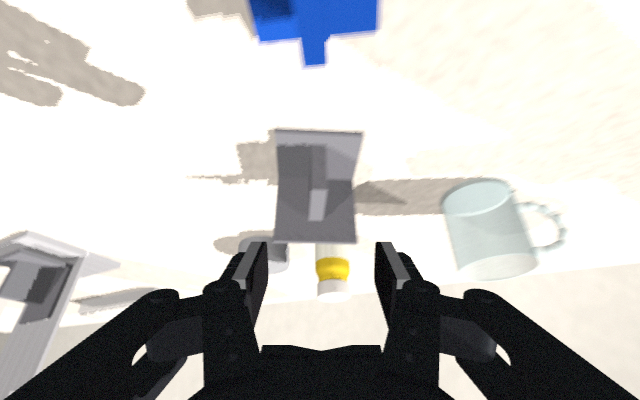

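The close view shows the grey shelf at (275–363, 128–243) with its divider top near (317,205), already between the jaws in line. The blue look-alike is at (315,20), behind. Next I measure the shelf in this view.

Run:
```python
from h import *
np.set_printoptions(precision=2,suppress=True)
im,P=pts("wrist","w1");crop(im,255,385,110,260,5,"w1c",2.2)
yaw=-20.4;Rs=Ro.from_euler("z",yaw,degrees=True).as_matrix()
L=(P-np.array([620.4,253.9,0]))@Rs
v,u=np.mgrid[0:400,0:640]
roi=(u>265)&(u<372)&(v>120)&(v<250)
def rep(nm,m):
    Q=L[m&roi];print(nm,len(Q),Q.mean(0),"pct1-99",np.percentile(Q,[2,98],axis=0).round(1).tolist());return Q
z=L[...,2]
fl=rep("floor",(z>3)&(z<8)&(L[...,0]<-6)&(abs(L[...,1])<45))
dv=rep("divtop",(abs(z-50)<5)&(abs(L[...,1])<20)&(L[...,0]<-8)&(L[...,0]>-60))
bp=rep("bp",(z>15)&(z<68)&(abs(L[...,0]+4)<10)&(abs(L[...,1])<45))
A=np.c_[bp[:,1],bp[:,2],np.ones(len(bp))];c=np.linalg.lstsq(A,bp[:,0],rcond=None)[0];print("bp plane x=a y+b z+c",c)
c=np.polyfit(dv[:,0],dv[:,1],1);print("div y fit",c)
for nm,Q in(("floor",fl),("bp",bp)): print(nm,cv2.minAreaRect(Q[:,:2].astype(np.float32)))
```

```text
floor 3331 [-39.03   4.73   4.07] pct1-99 [[-64.1, -27.8, 3.1], [-6.9, 39.7, 6.5]]
divtop 539 [-34.33   5.7   48.66] pct1-99 [[-52.5, -0.1, 45.4], [-9.4, 11.9, 49.6]]
bp 3832 [-6.01  4.11 44.56] pct1-99 [[-8.6, -29.1, 16.4], [-3.8, 38.3, 67.1]]
bp plane x=a y+b z+c [ 0.05  0.   -6.23]
div y fit [-0.06  3.74]
floor ((-35.232818603515625, 5.991830825805664), (70.41631317138672, 60.01413345336914), 88.03080749511719)
bp ((-9.002481460571289, 4.728139877319336), (69.94915771484375, 10.145381927490234), 88.01537322998047)
```

View pics/w1c.png

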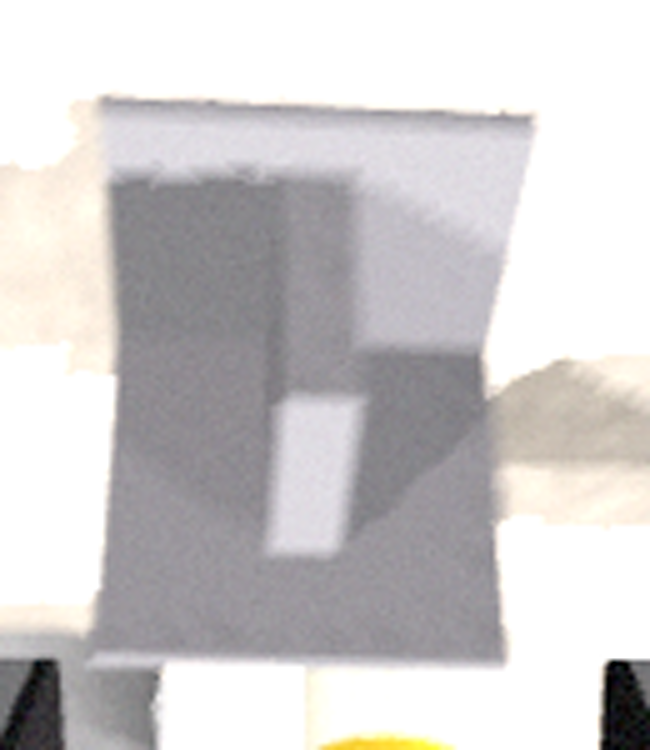

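Run:
```python
from h import *
np.set_printoptions(precision=2,suppress=True)
im,P=pts("wrist","w1")
yaw=-23.2;a=40;O=np.array([620.,258.6,0]);Rs=Ro.from_euler("z",yaw,degrees=True).as_matrix()
L=(P-O)@Rs
v,u=np.mgrid[0:400,0:640]
roi=(u>265)&(u<372)&(v>120)&(v<250);z=L[...,2]
Q=L[roi&(z>3)&(z<8)&(L[...,0]<-8)&(abs(L[...,1])<45)];print("floor",np.percentile(Q,[1,50,99],axis=0))
Q=L[roi&(abs(z-50)<4)&(abs(L[...,1])<9)&(L[...,0]<-8)];print("div",np.percentile(Q,[2,50,98],axis=0),np.polyfit(Q[:,0],Q[:,1],1))
bp=L[roi&(z>15)&(z<67)&(abs(L[...,0]+4)<6)&(abs(L[...,1])<45)]
print("bp",np.percentile(bp,[1,50,99],axis=0));A=np.c_[bp[:,1],bp[:,2],np.ones(len(bp))];print(np.linalg.lstsq(A,bp[:,0],rcond=None)[0])
R=toolR(yaw,a);g=O+Rs@[-32,0,38];print(g)
plan(g-50*R[:,2],R,4)
```

```text
floor [[-62.26 -34.33   3.08]
 [-41.52  -3.39   3.97]
 [ -8.84  34.42   6.27]]
div [[-50.46  -5.88  46.46]
 [-33.33  -0.06  48.9 ]
 [ -9.16   5.85  49.6 ]] [0.   0.06]
bp [[ -6.81 -34.25  15.77]
 [ -3.9   -2.81  46.12]
 [ -2.47  34.49  66.62]]
[-0.    0.   -3.97]
[590.59 271.21  38.  ]
t 1.2 total rot deg [ 1.3  -2.19  2.78] tool shift [12.8 -9.  48.4] q [-1.27  0.38  0.42  2.14  0.99  0.64 -0.48] F [-0.2 -4.7 -0.8] open 0.598
[60, [3.2, -2.3, 12.1], [0.33, -0.55, 0.7]]
[60, [3.3, -2.2, 12.1], [0.33, -0.55, 0.7]]
[60, [3.4, -2.2, 12.1], [0.33, -0.55, 0.7]]
[60, [3.5, -2.2, 12.1], [0.33, -0.55, 0.7]]
```

The frame fits the given sizes to within about 1 mm: floor ±34.4, divider ±5.9, and the back plate face at -4. Moving to the pre-grasp.

>>> drive_tool([
  [60, [3.2, -2.3, 12], [0.3, -0.55, 0.7]],
  [60, [3.3, -2.2, 12], [0.3, -0.55, 0.7]],
  [60, [3.4, -2.2, 12], [0.3, -0.55, 0.7]],
  [60, [3.5, -2.2, 12], [0.3, -0.55, 0.7]],
  [60, [0, 0, 0], [0, 0, 0]],
])

```text
t: 1.7
tcp_pos: [559.9, 278.2, 71.9]
ee_rot: [2.444, 0.008, 1.158]
ft_force: [0.3, -0.0, 0.1]
opening: 0.599
```

```bash
cat > g.py <<'E'
from h import *
import sys
yaw=-23.2;a=40;O=np.array([620.,258.6,0]);Rs=Ro.from_euler("z",yaw,degrees=True).as_matrix()
R=toolR(yaw,a);g=O+Rs@[-32,0,38]
plan(g+float(sys.argv[1])*R[:,2],R,int(sys.argv[2]))
E
python3 g.py 19 4
```

```text
t 1.7 total rot deg [-0.06  0.63 -0.06] tool shift [ 6.3  2.  64.8] q [-1.21  0.52  0.41  2.07  0.94  0.59 -0.5 ] F [ 0.3 -0.   0.1] open 0.599
[60, [1.6, 0.5, 16.2], [-0.01, 0.16, -0.01]]
[60, [1.5, 0.5, 16.2], [-0.01, 0.16, -0.01]]
[60, [1.5, 0.5, 16.2], [-0.01, 0.16, -0.01]]
[60, [1.5, 0.5, 16.2], [-0.01, 0.16, -0.01]]
```

>>> drive_tool([
  [60, [6, 2, 3], [0, 0.6, 0]],
  [60, [1, 0, 15], [0, 0, 0]],
  [60, [0.5, 0, 15], [0, 0, 0]],
  [60, [0.3, 0, 15], [0, 0, 0]],
])

```text
t: 2.1
tcp_pos: [593.5, 277.3, 37.1]
ee_rot: [2.446, -0.007, 1.171]
ft_force: [-0.1, -0.4, 1.1]
opening: 0.601
```

```bash
python3 g.py 19 2
python3 - <<'E'
from h import *
snap("wrist","w2")
E
```

```text
t 2.1 total rot deg [-0.14 -0.5  -0.01] tool shift [-6.9  0.4 18.1] q [-1.17  0.62  0.44  2.03  0.98  0.49 -0.54] F [-0.1 -0.4  1.1] open 0.601
[60, [-3.4, 0.2, 9.0], [-0.07, -0.25, -0.01]]
[60, [-3.4, 0.2, 9.1], [-0.07, -0.25, -0.01]]
```

View pics/w2.png

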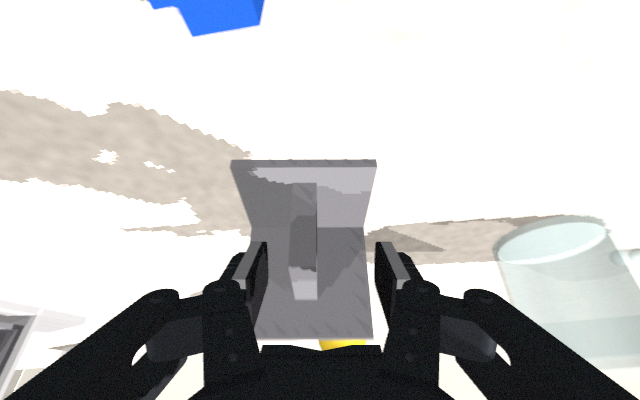

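The divider (292–318, ~298) sits about 7 mm left of the jaw centre (320), which agrees with the computed -6.9 mm. Correcting, then closing.

>>> drive_tool([
  [60, [-6, 0, 4], [0, -0.5, 0]],
  [60, [-0.5, 0, 8], [0, 0, 0]],
  [60, [0, 0, 0], [0, 0, 0]],
])

```text
t: 2.45
tcp_pos: [598.7, 264.8, 25.9]
ee_rot: [2.445, 0.004, 1.163]
ft_force: [-1.1, -1.1, -0.2]
opening: 0.599
```

```bash
python3 g.py 19 2
```

```text
t 2.45 total rot deg [-0.1   0.28  0.01] tool shift [2.7 0.1 3.3] q [-1.16  0.64  0.45  2.03  1.    0.47 -0.55] F [-1.1 -1.1 -0.2] open 0.599
[60, [1.3, 0.1, 1.6], [-0.05, 0.14, 0.01]]
[60, [1.3, 0.1, 1.6], [-0.05, 0.14, 0.01]]
```

>>> drive_tool([
  [60, [2, 0, 3], [0, 0.2, 0]],
  [60, [0, 0, 0], [0, 0, 0]],
])

```text
t: 2.65
tcp_pos: [601.4, 266.4, 23.7]
ee_rot: [2.445, 0.0, 1.166]
ft_force: [-0.4, 0.3, -0.3]
opening: 0.603
```

```bash
python3 g.py 19 1
python3 - <<'E'
from h import *
snap("wrist","w3")
E
```

```text
t 2.65 total rot deg [-0.11  0.02  0.01] tool shift [0.2 0.1 0.5] q [-1.16  0.65  0.45  2.02  1.    0.46 -0.56] F [-0.4  0.3 -0.3] open 0.603
[60, [0.2, 0.1, 0.5], [-0.11, 0.02, 0.01]]
```

View pics/w3.png

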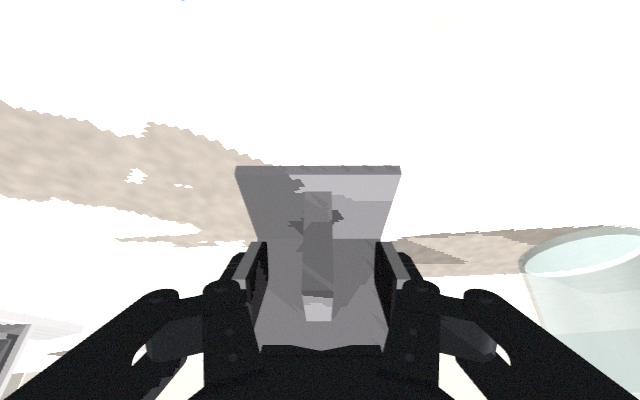

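The divider (302–333) is centred between the pads (mid 320). Closing.

>>> drive_tool([
  [0, [0, 0, 0], [0, 0, 0]],
  [0, [0, 0, 0], [0, 0, 0]],
  [0, [0, 0, 0], [0, 0, 0]],
  [0, [0, 0, 0], [0, 0, 0]],
  [0, [0, 0, 0], [0, 0, 0]],
], newtons=80)

```text
t: 3.2
tcp_pos: [601.1, 267.9, 24.5]
ee_rot: [2.446, -0.001, 1.167]
ft_force: [1.0, 0.7, -1.2]
opening: 0.128
```

```bash
python3 g.py 19 1
```

```text
t 3.2 total rot deg [-0.13 -0.11  0.02] tool shift [-1.   0.3  1.6] q [-1.16  0.65  0.45  2.02  1.    0.46 -0.56] F [ 1.   0.7 -1.2] open 0.128
[60, [-1.0, 0.3, 1.6], [-0.13, -0.11, 0.02]]
```

>>> drive_tool([
  [0, [0, 10, -11], [0, 0, 0]],
  [0, [0, 13, -15], [0, 0, 0]],
  [0, [0, 16, -19], [0, 0, 0]],
  [0, [0, 16, -19], [0, 0, 0]],
  [0, [0, 16, -19], [0, 0, 0]],
])

```text
t: 3.7
tcp_pos: [597.1, 264.9, 129.4]
ee_rot: [2.453, 0.012, 1.169]
ft_force: [0.8, 0.1, -1.7]
opening: 0.127
```

Run:
```python
from h import *
snap("wrist","w4")
R=toolR(9.2,40)
plan(np.array([502,-28,300.]),R,14,0)
```

```text
t 3.75 total rot deg [ -0.42  20.89 -24.6 ] tool shift [-309.7  124.  -110.2] q [-1.11  0.42  0.39  2.01  0.87  0.65 -0.29] F [2.1 0.  1. ] open 0.13
[0, [-22.1, 8.9, -7.9], [-0.03, 1.49, -1.76]]
[0, [-22.2, 8.2, -8.4], [-0.03, 1.49, -1.76]]
[0, [-22.2, 7.5, -9.0], [-0.03, 1.49, -1.76]]
[0, [-22.2, 6.8, -9.6], [-0.03, 1.49, -1.76]]
[0, [-22.1, 6.2, -10.2], [-0.03, 1.49, -1.76]]
[0, [-22.0, 5.5, -10.7], [-0.03, 1.49, -1.76]]
[0, [-21.9, 4.8, -11.3], [-0.03, 1.49, -1.76]]
[0, [-21.7, 4.2, -11.9], [-0.03, 1.49, -1.76]]
[0, [-21.5, 3.5, -12.4], [-0.03, 1.49, -1.76]]
[0, [-21.3, 2.9, -13.0], [-0.03, 1.49, -1.76]]
[0, [-21.0, 2.2, -13.5], [-0.03, 1.49, -1.76]]
[0, [-20.7, 1.6, -14.1], [-0.03, 1.49, -1.76]]
[0, [-20.4, 1.0, -14.6], [-0.03, 1.49, -1.76]]
[0, [-20.0, 0.3, -15.1], [-0.03, 1.49, -1.76]]
```

View pics/w4.png

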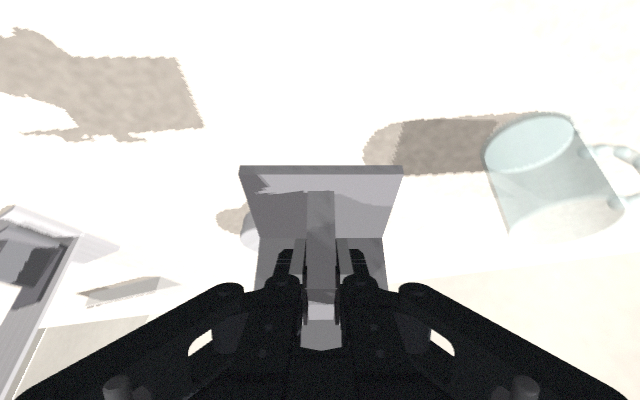

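The shelf is lifted and gripped square, with its back plate at (240–402,166). Carrying it to a look-pose beside the upright.

>>> drive_tool([
  [0, [-22, 9, -8], [0, 1.5, -1.75]],
  [0, [-22, 8, -8.5], [0, 1.5, -1.75]],
  [0, [-22, 7.5, -9], [0, 1.5, -1.75]],
  [0, [-22, 7, -9.5], [0, 1.5, -1.75]],
  [0, [-22, 6, -10], [0, 1.5, -1.75]],
])

```text
t: 4.25
tcp_pos: [564.3, 164.8, 192.6]
ee_rot: [2.452, -0.002, 1.385]
ft_force: [0.5, -0.4, -1.7]
opening: 0.127
```

>>> drive_tool([
  [0, [-22, 5.5, -10.5], [0, 1.5, -1.75]],
  [0, [-22, 5, -11.5], [0, 1.5, -1.75]],
  [0, [-22, 4, -12], [0, 1.5, -1.75]],
  [0, [-21.5, 3.5, -12.5], [0, 1.5, -1.75]],
  [0, [-21, 3, -13], [0, 1.5, -1.75]],
])

```text
t: 4.75
tcp_pos: [525.7, 51.0, 247.6]
ee_rot: [2.46, -0.002, 1.591]
ft_force: [0.2, -0.1, -0.8]
opening: 0.125
```

Run:
```python
from h import *
R=toolR(9.2,40)
plan(np.array([502,-28,300.]),R,4,0)
```

```text
t 4.75 total rot deg [-0.93  5.03 -6.31] tool shift [-78.4  13.5 -56.8] q [-0.96 -0.31  0.61  2.39  0.86  0.47  0.61] F [ 0.2 -0.1 -0.8] open 0.125
[0, [-19.6, 3.4, -14.2], [-0.23, 1.26, -1.58]]
[0, [-19.4, 2.9, -14.6], [-0.23, 1.26, -1.58]]
[0, [-19.1, 2.4, -15.0], [-0.23, 1.26, -1.58]]
[0, [-18.8, 2.0, -15.4], [-0.23, 1.26, -1.58]]
```

Run:
```python
from h import *
snap("wrist","w5")
```

View pics/w5.png

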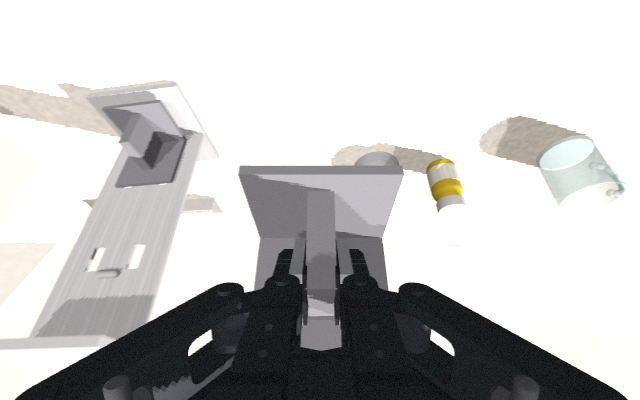

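The upright's panel shows at left with the two free slots at (97,260) and (137,257), the catch nose at (108,272), and the mounted shelf at (150,140). I measure the panel and the held shelf in this same view.

Run:
```python
from h import *
np.set_printoptions(precision=2,suppress=True)
im,P=pts("wrist","w5");crop(im,30,220,70,350,2.8,"w5c",1.3)
yaw=9.2;O=np.array([679,-151,0.]);U=Ro.from_euler("z",yaw,degrees=True).as_matrix()
L=(P-O)@U
v,u=np.mgrid[0:400,0:640];roi=(u<225)
m=roi&(abs(L[...,0])<8)&(L[...,2]>95)&(L[...,2]<240)&(abs(L[...,1])<70)
for _ in range(3):
    Q=L[m];A=np.c_[Q[:,1],Q[:,2],np.ones(len(Q))];c=np.linalg.lstsq(A,Q[:,0],rcond=None)[0]
    res=L[...,0]-(L[...,1]*c[0]+L[...,2]*c[1]+c[2]);m=roi&(abs(res)<2)&(L[...,2]>95)&(L[...,2]<240)&(abs(L[...,1])<75)
print("panel x=ay+bz+c",c,m.sum(),"yaw corr deg",np.degrees(-np.arctan(c[0])))
Q=L[m]
for lo in range(100,240,20):
    q=Q[(Q[:,2]>lo)&(Q[:,2]<lo+20)];print(lo,"y",np.percentile(q[:,1],[0.5,99.5]),len(q))
print("z range",np.percentile(Q[:,2],[.5,99.5]))
# slots: bright pixels / depth behind the plane
cam=load("wrist","w5");fl=200/np.tan(np.radians(V["wrist"]/2));cx,cy=C["wrist"]
Rc,t=cam[2],cam[3];cw=-Rc.T@t
ray=np.stack([(u-cx)/fl,(v-cy)/fl,np.ones_like(u,float)],-1)@Rc
n=np.array([1,-c[0],-c[1]]);co=(cw-O)@U;rl=ray@U
s=(c[2]-co@n)/(rl@n);H=co+rl*s[...,None]   # hit with panel plane, upright frame
hole=roi&(res>6)&(H[...,2]>150)&(H[...,2]<205)&(abs(H[...,1])<45)
nl,lab,st,ce=cv2.connectedComponentsWithStats(hole.astype(np.uint8))
for i in range(1,nl):
    if st[i,4]>30:
        q=H[lab==i];print("hole",st[i],"y",np.percentile(q[:,1],[2,50,98]),"z",np.percentile(q[:,2],[2,50,98]))
cat=roi&(res<-2.5)&(H[...,2]>180)&(H[...,2]<215)&(abs(H[...,1])<20)
q=L[cat];print("catch",cat.sum(),q.mean(0),np.percentile(q,[2,98],axis=0))
```

```text
panel x=ay+bz+c [0.   0.   0.83] 12508 yaw corr deg -0.19645825371554917
100 y [-52.43  57.54] 1303
120 y [-52.19  57.43] 1441
140 y [-52.05  57.64] 1589
160 y [-52.45  57.74] 1522
180 y [-52.94  57.8 ] 1644
200 y [-52.22  57.52] 2215
220 y [-52.14  57.67] 2483
z range [ 96.07 239.55]
hole [130 246  16  22 173] y [21.88 26.   30.09] z [166.83 178.62 189.36]
hole [ 89 248  17  23 154] y [-21.52 -17.73 -13.91] z [166.98 178.26 189.59]
catch 150 [ -3.37   4.08 195.19] [[ -4.82  -7.13 191.55]
 [ -1.8   13.91 198.2 ]]
```

View pics/w5c.png

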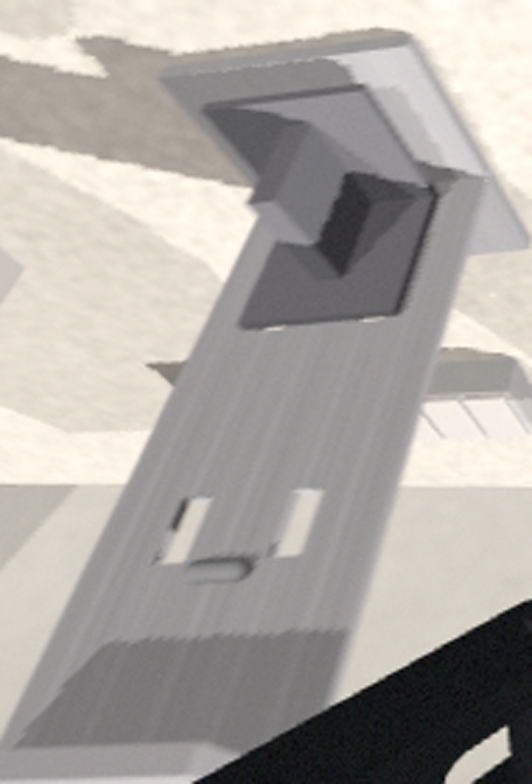

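```bash
cat > held.py <<'E'
from h import *
np.set_printoptions(precision=2,suppress=True)
def held(f,pose,verbose=1):
    # nominal shelf frame in tool frame: grip point (-32,0,38) at tool (0,0,-19), a=40
    im,P=pts("wrist",f)
    p,rpy=pose;Rt=Ro.from_euler("xyz",rpy).as_matrix()
    RsT=toolR(0,40)           # tool axes in shelf frame
    Rsw=Rt@RsT.T              # shelf axes in world (nominal)
    Os=np.array(p)+Rt@[0,0,-19]-Rsw@np.array([-32,0,38.])
    L=(P-Os)@Rsw
    v,u=np.mgrid[0:400,0:640];roi=(u>235)&(u<410)&(v>160)&(v<350)
    x,y,z=L[...,0],L[...,1],L[...,2]
    bp=L[roi&(z>20)&(z<66)&(abs(x+4)<5)&(abs(y)<45)&(abs(y)>10)]
    A=np.c_[bp[:,1],bp[:,2],np.ones(len(bp))];c=np.linalg.lstsq(A,bp[:,0],rcond=None)[0]
    print("bp x=ay+bz+c",c,len(bp),"yaw corr",np.degrees(-c[0]).round(2),"pitch",np.degrees(c[1]).round(2))
    b2=L[roi&(z>45)&(z<80)&(abs(x+3)<6)&(abs(y)<45)]
    print("bp y",np.percentile(b2[:,1],[.5,99.5]),"z max",np.percentile(b2[:,2],[98,99.8]))
    top=L[roi&(abs(z-70)<2.5)&(x>-7)&(x<4)&(abs(y)<45)];print("rim z",np.median(top[:,2]),len(top),"roll z/y",np.polyfit(top[:,1],top[:,2],1) if len(top)>10 else None)
    dv=L[roi&(abs(z-50)<4)&(abs(y)<10)&(x<-8)&(x>-40)];print("div",np.percentile(dv,[2,50,98],axis=0),len(dv))
    return L
E
python3 - <<'E'
from held import *
held("w4",((597.1,264.9,129.4),(2.453,.012,1.169)))
held("w5",((525.7,51.0,247.6),(2.46,-.002,1.591)))
E
```

```text
bp x=ay+bz+c [-0.    0.   -2.74] 692 yaw corr 0.02 pitch 0.04
bp y [-7.9  10.88] z max [61.   61.48]
rim z nan 0 roll z/y None
div [[-39.51  -4.    47.61]
 [-26.43   1.29  47.98]
 [ -8.59   6.97  51.92]] 581
bp x=ay+bz+c [-0.   -0.   -1.93] 711 yaw corr 0.07 pitch -0.08
bp y [-7.69 11.12] z max [60.99 61.45]
rim z nan 0 roll z/y None
div [[-39.72  -3.79  47.7 ]
 [-26.97   1.54  48.05]
 [ -8.74   7.24  52.91]] 584
  return _methods._mean(a, axis=axis, dtype=dtype,
  ret = ret.dtype.type(ret / rcount)
```

```bash
cat >> held.py <<'E'
def held2(f,pose):
    im,P=pts("wrist",f);p,rpy=pose;Rt=Ro.from_euler("xyz",rpy).as_matrix()
    Rsw=Rt@toolR(0,40).T;Os=np.array(p)+Rt@[0,0,-19]-Rsw@np.array([-32,0,38.])
    L=(P-Os)@Rsw;v,u=np.mgrid[0:400,0:640];roi=(u>225)&(u<420)&(v>155)&(v<345)
    x,y,z=L[...,0],L[...,1],L[...,2]
    q=L[roi&(abs(z-5)<4)&(abs(y)>8)&(abs(y)<45)&(x<-20)&(x>-70)]
    A=np.c_[q[:,0],q[:,1],np.ones(len(q))];c=np.linalg.lstsq(A,q[:,2],rcond=None)[0]
    print(f,"floor z=ax+by+c",c.round(3),len(q),"z at mid",c[2]-40*c[0])
    print(" floor x",np.percentile(q[:,0],[.5,1,99]),"y",np.percentile(q[:,1],[.5,99.5]))
    fe=[];
    for col in range(245,400,5):
        s=L[:,col][(v[:,col]>155)&(v[:,col]<235)&(abs(L[:,col,2]-4)<5)&(abs(L[:,col,0]+60)<12)]
        if len(s): fe.append((s[:,1].mean(),s[:,0].min()))
    fe=np.array(fe);print(" front edge x vs y",np.polyfit(fe[:,0],fe[:,1],1))
    b=L[roi&(z>10)&(z<62)&(abs(x+4)<6)&(abs(y)>9)&(abs(y)<45)];A=np.c_[b[:,1],b[:,2],np.ones(len(b))];print(" bp",np.linalg.lstsq(A,b[:,0],rcond=None)[0].round(3),len(b),np.percentile(b[:,1],[.5,99.5]),np.percentile(b[:,2],[.5,99.5]))
E
python3 - <<'E'
from held import *
held2("w3",((601.4,266.4,23.7),(2.445,0,1.166)))
held2("w4",((597.1,264.9,129.4),(2.453,.012,1.169)))
held2("w5",((525.7,51.0,247.6),(2.46,-.002,1.591)))
E
```

```text
w3 floor z=ax+by+c [0.01 0.   4.21] 6366 z at mid 3.6267524399491595
 floor x [-62.32 -62.16 -20.66] y [-34.58  34.84]
 front edge x vs y [ -0.03 -65.  ]
 bp [-0.   -0.   -3.46] 7835 [-29.42  32.46] [10.25 59.28]
w4 floor z=ax+by+c [0.01 0.   3.26] 6005 z at mid 2.9338379368844563
 floor x [-61.5  -61.32 -20.69] y [-33.3   36.13]
 front edge x vs y [  0.   -61.43]
 bp [-0.   -0.   -2.71] 1429 [-33.51  36.3 ] [10.11 58.62]
w5 floor z=ax+by+c [0.01 0.   3.33] 5942 z at mid 2.9704381509299296
 floor x [-60.73 -60.59 -20.6 ] y [-33.04  36.41]
 front edge x vs y [  0.   -60.53]
 bp [-0.  -0.  -1.9] 1432 [-33.18  36.59] [10.13 58.77]
```

```bash
cat > place.py <<'E'
from h import *
import sys
# usage: x y z(raise of hook_mid) N op
yaw=9.0;O=np.array([679,-151,0.]);U0=Ro.from_euler("z",9.2,degrees=True).as_matrix();Ou=O+U0@[0.83,2.45,0]
U=Ro.from_euler("z",yaw,degrees=True).as_matrix();off=np.array([1.7,1.5,-1.1])
def tcp(x,y,z):
    R=toolR(yaw,40);RsT=toolR(0,40)
    # shelf origin (upright) -> tcp (shelf frame): nominal grip minus off
    o=np.array([x,y,120+z])
    return Ou+U@(o+np.array([-32,0,38])-off+RsT@[0,0,19]),R
def now():
    from workcell import arm
    s=arm.observe();R=Ro.from_euler("xyz",s["ee_rot"]).as_matrix();Rs=R@toolR(0,40).T
    o=np.array(s["tcp_pos"])+R@[0,0,-19]-Rs@(np.array([-32,0,38])-off)
    q=U.T@(o+Rs@[0,0,45]-Ou)-[0,0,165]
    print("hook_mid est in slot frame",q.round(2),"rot err deg",np.degrees(Ro.from_matrix(U.T@Rs).as_rotvec()).round(2))
if __name__=="__main__":
    x,y,z=map(float,sys.argv[1:4]);p,R=tcp(x,y,z);print("tcp target",p.round(1));now();plan(p,R,int(sys.argv[4]),int(sys.argv[5]) if len(sys.argv)>5 else 0)
E
python3 place.py -45 0 14 10
```

```text
tcp target [ 614.  -160.3  158.5]
hook_mid est in slot frame [-99.84 213.95 103.63] rot err deg [ 0.31  0.94 -8.3 ]
t 4.8 total rot deg [-0.94  5.1  -6.56] tool shift [-207.3   10.6  123.3] q [-0.96 -0.31  0.62  2.39  0.86  0.48  0.61] F [-0.9 -3.6 -1.1] open 0.129
[0, [-20.7, 1.1, 12.3], [-0.09, 0.51, -0.66]]
[0, [-20.9, 0.8, 12.2], [-0.09, 0.51, -0.66]]
[0, [-21.0, 0.5, 12.0], [-0.09, 0.51, -0.66]]
[0, [-21.1, 0.3, 11.8], [-0.09, 0.51, -0.66]]
[0, [-21.2, 0.0, 11.6], [-0.09, 0.51, -0.66]]
[0, [-21.3, -0.2, 11.4], [-0.09, 0.51, -0.66]]
[0, [-21.4, -0.5, 11.2], [-0.09, 0.51, -0.66]]
[0, [-21.5, -0.8, 11.0], [-0.09, 0.51, -0.66]]
[0, [-21.6, -1.0, 10.8], [-0.09, 0.51, -0.66]]
[0, [-21.6, -1.3, 10.6], [-0.09, 0.51, -0.66]]
```

>>> drive_tool([
  [0, [-20, 1, 12], [0, 0.5, -0.65]],
  [0, [-20, 1, 12], [0, 0.5, -0.65]],
  [0, [-20, 0.5, 12], [0, 0.5, -0.65]],
  [0, [-20, 0.5, 11.5], [0, 0.5, -0.65]],
  [0, [-20, 0, 11.5], [0, 0.5, -0.65]],
])

```text
t: 5.3
tcp_pos: [566.7, -57.5, 200.7]
ee_rot: [2.462, -0.007, 1.652]
ft_force: [0.3, -0.0, -0.4]
opening: 0.126
```

```bash
python3 place.py -45 0 14 5
```

```text
tcp target [ 614.  -160.3  158.5]
hook_mid est in slot frame [-75.24 107.14  55.81] rot err deg [ 0.44  1.02 -4.33]
t 5.3 total rot deg [-1.02  2.45 -3.61] tool shift [-106.6    4.1   56.6] q [-1.25 -0.29  1.27  2.36  0.68  0.24  1.15] F [ 0.3 -0.  -0.4] open 0.126
[0, [-21.3, 0.8, 11.3], [-0.2, 0.49, -0.72]]
[0, [-21.4, 0.5, 11.1], [-0.2, 0.49, -0.72]]
[0, [-21.5, 0.2, 11.0], [-0.2, 0.49, -0.72]]
[0, [-21.6, -0.1, 10.8], [-0.2, 0.49, -0.72]]
[0, [-21.7, -0.4, 10.6], [-0.2, 0.49, -0.72]]
```

>>> drive_tool([
  [0, [-20, 1, 10], [-0.2, 0.5, -0.7]],
  [0, [-20, 0.5, 10], [-0.2, 0.5, -0.7]],
])

```text
t: 5.5
tcp_pos: [582.4, -99.3, 182.5]
ee_rot: [2.46, -0.004, 1.679]
ft_force: [0.2, 0.2, 0.0]
opening: 0.129
```

```bash
python3 place.py -45 0 14 5
```

```text
tcp target [ 614.  -160.3  158.5]
hook_mid est in slot frame [-66.31  64.07  37.57] rot err deg [ 0.23  0.95 -2.77]
t 5.5 total rot deg [-0.95  1.61 -2.27] tool shift [-64.2   4.4  34. ] q [-1.42 -0.37  1.55  2.32  0.7   0.22  1.29] F [0.2 0.2 0. ] open 0.129
[0, [-12.8, 0.9, 6.8], [-0.19, 0.32, -0.45]]
[0, [-12.9, 0.7, 6.7], [-0.19, 0.32, -0.45]]
[0, [-12.9, 0.6, 6.7], [-0.19, 0.32, -0.45]]
[0, [-13.0, 0.5, 6.6], [-0.19, 0.32, -0.45]]
[0, [-13.0, 0.4, 6.5], [-0.19, 0.32, -0.45]]
```

>>> drive_tool([
  [0, [-6, 0.5, 3], [-0.2, 0.2, -0.2]],
  [0, [-6, 0.5, 3], [-0.2, 0.2, -0.2]],
])

```text
t: 5.7
tcp_pos: [585.3, -107.5, 181.1]
ee_rot: [2.455, -0.004, 1.693]
ft_force: [-0.4, -0.2, -1.5]
opening: 0.129
```

```bash
python3 place.py -45 0 14 5; python3 -c "
from workcell import arm;print(arm.observe()['joint_positions'].round(3))"
```

```text
tcp target [ 614.  -160.3  158.5]
hook_mid est in slot frame [-64.83  55.8   36.29] rot err deg [ 0.21  0.66 -1.99]
t 5.7 total rot deg [-0.66  1.11 -1.66] tool shift [-56.    2.9  31.3] q [-1.43 -0.41  1.57  2.31  0.76  0.23  1.28] F [-0.4 -0.2 -1.5] open 0.129
[0, [-11.2, 0.6, 6.3], [-0.13, 0.22, -0.33]]
[0, [-11.2, 0.5, 6.2], [-0.13, 0.22, -0.33]]
[0, [-11.2, 0.4, 6.2], [-0.13, 0.22, -0.33]]
[0, [-11.3, 0.3, 6.1], [-0.13, 0.22, -0.33]]
[0, [-11.3, 0.3, 6.1], [-0.13, 0.22, -0.33]]
[-1.431 -0.411  1.57   2.307  0.76   0.229  1.281]
```

```bash
cat > kin.py <<'E'
import numpy as np
from scipy.spatial.transform import Rotation as Ro
from scipy.optimize import least_squares
D=[([-1.22684555,.38385237,.04385634,1.59955862,-.01793671,1.1612426,-.04991412],[277.49,586.74,229.88],[3.14147,.002665,1.12908]),
([-1.27,.38,.41,2.13,.99,.64,-.48],[532.6,290.4,121.7],[2.424,-.009,1.238]),
([-1.21,.52,.41,2.07,.94,.59,-.5],[559.9,278.2,71.9],[2.444,.008,1.158]),
([-1.17,.62,.44,2.03,.98,.49,-.54],[593.5,277.3,37.1],[2.446,-.007,1.171]),
([-1.16,.65,.45,2.02,1.,.46,-.56],[601.4,266.4,23.7],[2.445,0,1.166]),
([-1.11,.42,.39,2.01,.87,.65,-.29],[597.1,264.9,129.4],[2.453,.012,1.169]),
([-.96,-.31,.61,2.39,.86,.47,.61],[525.7,51,247.6],[2.46,-.002,1.591]),
([-1.25,-.29,1.27,2.36,.68,.24,1.15],[566.7,-57.5,200.7],[2.462,-.007,1.652]),
([-1.42,-.37,1.55,2.32,.7,.22,1.29],[582.4,-99.3,182.5],[2.46,-.004,1.679]),
([-1.431,-.411,1.57,2.307,.76,.229,1.281],[585.3,-107.5,181.1],[2.455,-.004,1.693])]
al=np.array([0,-1,1,1,1,1,-1])*np.pi/2
def mdh(al,a,d,th):
    ca,sa,c,s=np.cos(al),np.sin(al),np.cos(th),np.sin(th)
    return np.array([[c,-s,0,a],[s*ca,c*ca,-sa,-d*sa],[s*sa,c*sa,ca,d*ca],[0,0,0,1]])
def fk(q,p):
    d1,d3,a4,a5,d5,a7,d7,b0,b7=p
    a=[0,0,0,a4,a5,0,a7];d=[d1,0,d3,0,d5,0,d7]
    T=mdh(0,0,0,b0)
    for i in range(7): T=T@mdh(al[i],a[i],d[i],q[i]+(b7 if i==6 else 0))
    return T
P0=[267,293,52.5,77.5,342.5,76,270,2.356,0]
LO=np.array([-2.61,-.41,-1.48,0,-1.57,.05,-2.85]);HI=np.array([2.61,2.15,1.57,2.5,4.71,1.97,2.85])
def res(p):
    r=[]
    for q,x,e in D:
        T=fk(q,p);r+=list(T[:3,3]-x);r+=list(200*(Ro.from_euler("xyz",e).inv()*Ro.from_matrix(T[:3,:3])).as_rotvec())
    return r
if __name__=="__main__":
    best=None
    for b7 in(0,np.pi/2,np.pi,-np.pi/2):
        s=least_squares(res,P0[:8]+[b7]);print(b7,s.cost,s.x.round(3))
        if best is None or s.cost<best.cost: best=s
    np.save("kin.npy",best.x);print(np.round(best.fun.reshape(-1,6),1))
E
python3 kin.py
```

```text
0 353286.1397828374 [ 6.59685e+02 -2.25435e+02 -5.33795e+02 -3.46173e+02  8.60088e+02
 -7.24374e+02 -9.34650e+01 -6.22000e-01 -2.75500e+00]
1.5707963267948966 353286.13977005496 [ 6.59685e+02 -2.25435e+02 -5.33796e+02 -3.46173e+02  8.60089e+02
 -7.24374e+02 -9.34650e+01 -6.22000e-01 -2.75500e+00]
3.141592653589793 353286.13955810084 [ 6.59683e+02 -2.25433e+02 -5.33814e+02 -3.46182e+02  8.60114e+02
 -7.24381e+02 -9.34770e+01 -6.22000e-01  3.52800e+00]
-1.5707963267948966 353286.13989907043 [ 6.59686e+02 -2.25435e+02 -5.33787e+02 -3.46169e+02  8.60076e+02
 -7.24371e+02 -9.34590e+01 -6.22000e-01 -2.75500e+00]
[[-125.5   15.9 -149.2   -2.8  -10.1   25.2]
 [ -20.6 -155.5   33.3 -111.9 -153.1  -47. ]
 [ -23.9  -36.4   72.  -101.5 -116.8  -36.4]
 [   2.1   25.7  141.5 -100.5 -112.4  -21.3]
 [  13.    52.4  172.7 -100.2 -108.9  -16.3]
 [-149.6   28.8  -68.9 -103.1  -89.2  -25.3]
 [  27.2 -175.2   26.8 -279.8 -134.1  -31. ]
 [  56.4   -2.2  -16.1 -301.1  -39.7   36.7]
 [ -13.5   79.4  -96.  -277.6   -7.7   56.8]
 [ -41.9  110.3 -116.1 -268.4   -3.2   58.6]]
```

```bash
cat > kin2.py <<'E'
from kin import *
import itertools
X=np.array([[*d[0]] for d in D]);E=[Ro.from_euler("xyz",d[2]) for d in D]
def rot(q,s,o):
    q=s*q+o
    return Ro.from_euler("ZYZYZYZ",q) if False else Ro.from_euler("Z",q[0])*Ro.from_euler("Y",q[1])*Ro.from_euler("Z",q[2])*Ro.from_euler("Y",q[3])*Ro.from_euler("Z",q[4])*Ro.from_euler("Y",q[5])*Ro.from_euler("Z",q[6])
out=[]
rng=np.random.default_rng(0)
for s in itertools.product([1,-1],repeat=7):
    s=np.array(s)
    if s[1]<0 or s[0]<0: continue
    o0s=[np.array([b,0,0,0,0,m,k]) for b in(2.356,-.8) for m in(0,np.pi) for k in(0,1.57,3.14,-1.57)]
    def f(o):
        return np.concatenate([(e.inv()*rot(q,s,np.array([o[0],0,0,0,0,o[1],o[2]]))).as_rotvec() for q,e in zip(X,E)])
    for b in(2.356,-.8,0.7):
        for m in(0,np.pi):
            for k in(0,1.57,3.14,-1.57):
                r=least_squares(f,[b,m,k],max_nfev=30);out.append((r.cost,tuple(s),r.x.round(3)))
out.sort(key=lambda t:t[0])
for o in out[:6]: print(o)
E
python3 kin2.py
```

```text
(np.float64(0.34248361627153123), (np.int64(1), np.int64(1), np.int64(-1), np.int64(1), np.int64(-1), np.int64(1), np.int64(-1)), array([2.492, 6.334, 3.182]))
(np.float64(0.34248361627157065), (np.int64(1), np.int64(1), np.int64(-1), np.int64(1), np.int64(-1), np.int64(1), np.int64(-1)), array([2.492, 6.334, 3.182]))
(np.float64(0.3424836162715983), (np.int64(1), np.int64(1), np.int64(-1), np.int64(1), np.int64(-1), np.int64(1), np.int64(-1)), array([-3.791,  0.051, -3.101]))
(np.float64(0.34248361627162627), (np.int64(1), np.int64(1), np.int64(-1), np.int64(1), np.int64(-1), np.int64(1), np.int64(-1)), array([-3.791,  0.051, -3.101]))
(np.float64(0.34248361627162643), (np.int64(1), np.int64(1), np.int64(-1), np.int64(1), np.int64(-1), np.int64(1), np.int64(-1)), array([-3.791,  0.051,  3.182]))
(np.float64(0.34248361627173773), (np.int64(1), np.int64(1), np.int64(-1), np.int64(1), np.int64(-1), np.int64(1), np.int64(-1)), array([2.492, 0.051, 3.182]))
```

```bash
cat > kin3.py <<'E'
from kin import *
import itertools
X=np.array([[*d[0]] for d in D]);E=[Ro.from_euler("xyz",d[2]) for d in D]
# generic: product of exponentials, axes letters
def rot(q,ax,s,B,Tl):
    r=B
    for a,x in zip(ax,s*q): r=r*Ro.from_euler(a,x)
    return r*Tl
out=[]
for ax in itertools.product("Z","Y","ZX","YZX","ZX","YZX","ZX"):
  for s in itertools.product([1],[1],[1,-1],[1,-1],[1,-1],[1,-1],[1,-1]):
    s=np.array(s)
    # solve tool rot from each sample given base yaw: T_i = (B M_i)^-1 E_i should be constant; grid base yaw
    M=[rot(q,ax,s,Ro.identity(),Ro.identity()) for q in X]
    for b in np.arange(-3.1,3.2,.1):
        T=[(Ro.from_euler("Z",b)*m).inv()*e for m,e in zip(M,E)]
        m=Ro.concatenate(T);mean=m.mean();c=np.mean((mean.inv()*m).magnitude()**2)
        out.append((c,"".join(ax),tuple(int(i) for i in s),round(b,2),mean.as_euler("xyz").round(2)))
out.sort(key=lambda t:t[0])
for o in out[:8]: print(o)
E
time timeout 500 python3 kin3.py
```

```text
(np.float64(0.07016482197153767), 'ZYZYZYZ', (1, 1, -1, 1, -1, 1, -1), np.float64(2.4), array([0.  , 0.02, 3.11]))
(np.float64(0.07018851294304214), 'ZYZYZYZ', (1, 1, -1, 1, -1, 1, -1), np.float64(2.5), array([ 0.  , -0.03, -3.09]))
(np.float64(0.07097012154944535), 'ZYZYZYZ', (1, 1, -1, 1, -1, 1, -1), np.float64(2.3), array([-0.  ,  0.08,  3.03]))
(np.float64(0.07104097996056015), 'ZYZYZYZ', (1, 1, -1, 1, -1, 1, -1), np.float64(2.6), array([-0.01, -0.09, -3.01]))
(np.float64(0.07259727102864873), 'ZYZYZYZ', (1, 1, -1, 1, -1, 1, -1), np.float64(2.2), array([-0.01,  0.14,  2.95]))
(np.float64(0.07271465501107277), 'ZYZYZYZ', (1, 1, -1, 1, -1, 1, -1), np.float64(2.7), array([-0.01, -0.15, -2.93]))
(np.float64(0.07446554663846935), 'ZYXXZYX', (1, 1, 1, 1, 1, -1, -1), np.float64(0.4), array([-1.2 , -0.16, -2.95]))
(np.float64(0.07472403706454692), 'ZYXXZYX', (1, 1, 1, 1, 1, -1, -1), np.float64(0.3), array([-1.18, -0.21, -3.03]))
real	2m33.332s
user	2m31.042s
sys	0m0.486s
```

```bash
cat > kin4.py <<'E'
from kin import *
import itertools
X=np.array([[*d[0]] for d in D]);E=[Ro.from_euler("xyz",d[2]) for d in D];Ei=Ro.concatenate(E).inv()
def M(o,s):
    r=None
    for i,a in enumerate("ZYZYZYZ"):
        k=Ro.from_euler(a,s[i]*X[:,i]+o[i]);r=k if r is None else r*k
    return r
out=[];rng=np.random.default_rng(1)
for s in itertools.product([1],[1],[1,-1],[1,-1],[1,-1],[1,-1],[1,-1]):
    for k in range(6):
        o0=rng.choice([-1.57,0,1.57,3.14],7)+rng.normal(0,.3,7)
        r=least_squares(lambda o:(Ei*M(o,s)).as_rotvec().ravel(),o0,max_nfev=60);out.append((r.cost,s,(np.mod(r.x+np.pi,2*np.pi)-np.pi).round(2)))
out.sort(key=lambda t:t[0])
for o in out[:10]: print(o)
E
time timeout 500 python3 kin4.py
```

```text
(np.float64(0.17105138330511402), (1, 1, 1, -1, 1, 1, -1), array([ 2.16,  2.  ,  1.57, -1.88,  1.2 ,  2.66,  2.35]))
(np.float64(0.17105138331421194), (1, 1, -1, -1, -1, 1, -1), array([ 2.16, -1.14, -1.57, -1.88, -1.2 , -0.48,  2.35]))
(np.float64(0.17105138331860997), (1, 1, -1, 1, 1, 1, -1), array([ 2.16, -1.14,  1.57, -1.26, -1.94,  2.66,  2.35]))
(np.float64(0.17105138331897274), (1, 1, -1, -1, 1, -1, -1), array([ 2.16, -1.14, -1.57,  1.26, -1.94, -2.66, -0.79]))
(np.float64(0.17105138331957054), (1, 1, 1, -1, -1, -1, -1), array([ 2.16,  2.  ,  1.57,  1.26,  1.94,  0.48, -0.79]))
(np.float64(0.17105138332086972), (1, 1, -1, -1, 1, -1, -1), array([ 2.16, -1.14, -1.57,  1.26, -1.94, -2.66, -0.79]))
(np.float64(0.17105138332659506), (1, 1, -1, 1, 1, 1, -1), array([ 2.16, -1.14,  1.57, -1.26, -1.94,  2.66,  2.35]))
(np.float64(0.1710513833295942), (1, 1, -1, 1, 1, -1, -1), array([ 2.16, -1.14,  1.57, -1.26,  1.2 , -2.66, -0.79]))
(np.float64(0.1710513833322673), (1, 1, -1, -1, -1, 1, -1), array([ 2.16, -1.14, -1.57, -1.88, -1.2 , -0.48,  2.35]))
(np.float64(0.1710513833370789), (1, 1, -1, -1, 1, 1, -1), array([ 2.16, -1.14, -1.57,  1.26,  1.2 ,  2.66,  2.35]))
real	0m22.657s
user	0m22.740s
sys	0m0.200s
```

```bash
cat > kin5.py <<'E'
from kin import *
X=np.array([[*d[0]] for d in D]);Ei=Ro.concatenate([Ro.from_euler("xyz",d[2]) for d in D]).inv()
def f(p):
    r=Ro.from_rotvec(np.outer(X[:,0],[0,0,1]))
    for i in range(6):
        w=p[3*i:3*i+3];w=w/np.linalg.norm(w);r=r*Ro.from_rotvec(np.outer(X[:,i+1],w))
    return (Ei*(r*Ro.from_rotvec(p[18:21]))).as_rotvec().ravel()
rng=np.random.default_rng(2);out=[]
AX=np.vstack([np.eye(3),-np.eye(3)])
import time;t=time.time()
while time.time()-t<200:
    p0=np.r_[(AX[rng.integers(0,6,6)]+rng.normal(0,.15,(6,3))).ravel(),Ro.random(random_state=int(rng.integers(1e9))).as_rotvec()]
    r=least_squares(f,p0,max_nfev=80);out.append((r.cost,r.x))
out.sort(key=lambda t:t[0]);np.set_printoptions(precision=2,suppress=True)
print(len(out))
for c,x in out[:6]:
    print(c);W=x[:18].reshape(6,3);print((W/np.linalg.norm(W,axis=1)[:,None]).tolist() if 0 else W/np.linalg.norm(W,axis=1)[:,None])
E
python3 kin5.py
```

```text
274
0.011527295733849472
[[ 0.19  0.89 -0.42]
 [ 0.12 -0.3   0.95]
 [ 0.19  0.44  0.87]
 [ 0.15 -0.98 -0.15]
 [ 0.99 -0.07  0.07]
 [ 0.41 -0.87  0.26]]
0.011527295733984182
[[ 0.19  0.89 -0.42]
 [ 0.12 -0.3   0.95]
 [ 0.19  0.44  0.87]
 [ 0.15 -0.98 -0.15]
 [ 0.99 -0.07  0.07]
 [ 0.41 -0.87  0.26]]
0.01152729573411513
[[ 0.19  0.89 -0.42]
 [ 0.12 -0.3   0.95]
 [ 0.19  0.44  0.87]
 [ 0.15 -0.98 -0.15]
 [ 0.99 -0.07  0.07]
 [ 0.41 -0.87  0.26]]
0.011527295734124105
[[ 0.19  0.89 -0.42]
 [ 0.12 -0.3   0.95]
 [ 0.19  0.44  0.87]
 [ 0.15 -0.98 -0.15]
 [ 0.99 -0.07  0.07]
 [ 0.41 -0.87  0.26]]
0.01152729573423465
[[ 0.19  0.89 -0.42]
 [ 0.12 -0.3   0.95]
 [ 0.19  0.44  0.87]
 [ 0.15 -0.98 -0.15]
 [ 0.99 -0.07  0.07]
 [ 0.41 -0.87  0.26]]
0.011527295734297331
[[ 0.19  0.89 -0.42]
 [ 0.12 -0.3   0.95]
 [ 0.19  0.44  0.87]
 [ 0.15 -0.98 -0.15]
 [ 0.99 -0.07  0.07]
 [ 0.41 -0.87  0.26]]
```

```bash
sed -e 's/np.outer(X\[:,0\],\[0,0,1\])/np.outer(X[:,0],p[21:24]\/np.linalg.norm(p[21:24]))/' -e 's/as_rotvec()\]$/as_rotvec(),[0,0,1]+rng.normal(0,.5,3)]/' -e 's/W=x\[:18\]/print(x[21:24]\/np.linalg.norm(x[21:24]));W=x[:18]/' -e 's/out\[:6\]/out[:4]/' kin5.py > kin6.py; python3 kin6.py
```

```text
208
9.521827839279767e-05
[-0.   -0.03 -1.  ]
[[ 0.02  1.   -0.06]
 [ 0.   -0.05 -1.  ]
 [ 0.03  0.99 -0.13]
 [-0.02 -0.19 -0.98]
 [-0.05  0.99 -0.15]
 [-0.   -0.18 -0.98]]
9.521827839280113e-05
[-0.   -0.03 -1.  ]
[[ 0.02  1.   -0.06]
 [ 0.   -0.05 -1.  ]
 [ 0.03  0.99 -0.13]
 [-0.02 -0.19 -0.98]
 [-0.05  0.99 -0.15]
 [-0.   -0.18 -0.98]]
9.52182783928101e-05
[-0.   -0.03 -1.  ]
[[ 0.02  1.   -0.06]
 [ 0.   -0.05 -1.  ]
 [ 0.03  0.99 -0.13]
 [-0.02 -0.19 -0.98]
 [-0.05  0.99 -0.15]
 [-0.   -0.18 -0.98]]
9.521827839281773e-05
[-0.   -0.03 -1.  ]
[[ 0.02  1.   -0.06]
 [ 0.   -0.05 -1.  ]
 [ 0.03  0.99 -0.13]
 [-0.02 -0.19 -0.98]
 [-0.05  0.99 -0.15]
 [-0.   -0.18 -0.98]]
```

```bash
cat > kin7.py <<'E'
from kin import D,LO,HI
import numpy as np
from scipy.spatial.transform import Rotation as Ro
from scipy.optimize import least_squares
S=np.array([-1,1,-1,1,-1,1,-1]);AX="ZYZYZYZ"
def fk(q,p):
    # p: h, L1, ex, L2, ex2, wx, tool, b0, b7
    h,x2,L1,e1,L2,e2,wx,tl,b0,b7=p
    off=[[0,0,h],[x2,0,L1],[e1,0,0],[e2,0,L2],[0,0,0],[wx,0,tl],[0,0,0]]
    R=Ro.from_euler("Z",b0);x=np.zeros(3)
    # joints: 1 z at base; h; 2; L1 along;3 ;e1; 4; L2;5; 6; tool;7
    seq=[(0,[0,0,h]),(1,[x2,0,L1]),(2,[e1,0,0]),(3,[e2,0,L2]),(4,[0,0,0]),(5,[wx,0,tl]),(6,[0,0,0])]
    for i,o in seq:
        R=R*Ro.from_euler(AX[i],S[i]*q[i]);x=x+R.apply(o)
    R=R*Ro.from_euler("Z",b7)
    return x,R
def res(p):
    r=[]
    for q,x,e in D:
        X,R=fk(q,p);r+=list(X-x);r+=list(300*(Ro.from_euler("xyz",e).inv()*R).as_rotvec())
    return r
if __name__=="__main__":
    best=None
    for b7 in(0,1.57,3.14,-1.57):
        s=least_squares(res,[300,0,350,0,400,0,0,250,0,b7]);print(s.cost,s.x.round(3))
        if best is None or s.cost<best.cost: best=s
    np.save("kin.npy",best.x);print(np.round(best.fun.reshape(-1,6),1))
E
python3 kin7.py
```

```text
567.7675177546644 [ 3.11468e+02 -3.55900e+00  5.01431e+02 -7.91300e+00  5.15820e+02
 -1.33360e+01  5.48700e+00  3.54815e+02 -3.10000e-02 -3.16400e+00]
567.7675177543942 [ 3.11468e+02 -3.55900e+00  5.01431e+02 -7.91300e+00  5.15820e+02
 -1.33360e+01  5.48700e+00  3.54815e+02 -3.10000e-02  3.11900e+00]
567.7675177543468 [ 3.11468e+02 -3.55900e+00  5.01431e+02 -7.91300e+00  5.15820e+02
 -1.33360e+01  5.48700e+00  3.54815e+02 -3.10000e-02  3.11900e+00]
567.7675177545676 [ 3.11468e+02 -3.55900e+00  5.01431e+02 -7.91300e+00  5.15820e+02
 -1.33360e+01  5.48700e+00  3.54815e+02 -3.10000e-02 -3.16400e+00]
[[-19.7   8.4   1.6   0.   -0.    2.5]
 [  0.4  -1.3  -0.3  -0.9  -6.2  -0.7]
 [ -2.9  -0.7  -3.7   0.5  -6.3  -2.3]
 [  0.7  -4.9  -4.3  -0.   -8.5   0.5]
 [  3.2   3.2  -1.8  -0.2  -4.6   0.8]
 [  1.9  -3.7   5.1  -1.2  -6.7   1.5]
 [ -2.1   9.5   1.9  -1.1  -4.   -1.6]
 [ -1.2   5.   -0.4   0.8  -4.4  -1.6]
 [ -2.3  -5.   -0.4   1.6  -5.2   1.2]
 [  0.6  -5.9   2.5   0.1  -5.9  -0.3]]
```

```bash
cat > sim.py <<'E'
from kin7 import *
P=np.load("kin.npy")
def err(q,x,R):
    X,Rq=fk(q,P);return np.r_[x-X,300*(Rq.inv()*R).as_rotvec()]
def J(q):
    X,R=fk(q,P);j=np.zeros((6,7))
    for i in range(7):
        d=q.copy();d[i]+=1e-5;X2,R2=fk(d,P);j[:3,i]=(X2-X)/1e-5;j[3:,i]=300*(R2*R.inv()).as_rotvec()/1e-5
    return j
if __name__=="__main__":
    np.set_printoptions(precision=2,suppress=True)
    from place import tcp
    for nm,(x,y,z) in dict(app=(-45,0,14),ins=(0,0,14),home=(0,0,0)).items():
        p,R=tcp(x,y,z);R=Ro.from_matrix(R);sol=[]
        for q1 in np.arange(-2.5,2.5,.1):
            for g in range(4):
                q0=np.array([-1.43,-.3,1.5,2.3,.76,.23,1.28]) if g==0 else np.random.default_rng(g).uniform(LO,HI)
                q0[0]=q1
                s=least_squares(lambda v:err(np.r_[q1,v],p,R),np.clip(q0[1:],LO[1:]+.01,HI[1:]-.01),bounds=(LO[1:],HI[1:]),max_nfev=60)
                if s.cost<0.1:
                    q=np.r_[q1,s.x];sol.append((min(np.minimum(q-LO,HI-q)),q))
        sol.sort(key=lambda t:t[1][0])
        print(nm,len(sol));last=None
        for m,q in sol:
            if last is None or np.abs(q-last).max()>.15: print(round(m,2),q);last=q
E
timeout 560 python3 sim.py
```

```text
app 6
0.14 [ 1.4   0.35 -1.06  2.22 -0.51  0.19  2.66]
0.12 [ 1.5   0.43 -1.21  2.22  0.07  0.17  2.12]
0.08 [ 1.6   0.62 -1.4   2.22  0.98  0.27  1.29]
ins 10
0.09 [ 1.1   0.35 -0.8   2.14 -0.66  0.2   2.76]
0.12 [ 1.2   0.39 -0.93  2.14 -0.37  0.17  2.49]
0.11 [ 1.3   0.45 -1.06  2.14  0.13  0.16  2.02]
0.17 [ 1.4   0.55 -1.22  2.14  0.77  0.22  1.44]
0.03 [ 1.5   0.82 -1.45  2.15  1.33  0.45  1.  ]
home 8
0.06 [ 1.1   0.38 -0.8   2.15 -0.68  0.17  2.79]
0.09 [ 1.2   0.42 -0.93  2.15 -0.27  0.14  2.41]
0.09 [ 1.3   0.49 -1.07  2.15  0.39  0.14  1.78]
0.18 [ 1.4   0.61 -1.23  2.15  1.02  0.23  1.21]
```

```bash
cat > sim2.py <<'E'
from sim import *
from place import tcp
from h import toolR
np.set_printoptions(precision=2,suppress=True)
rng=np.random.default_rng(0)
for nm,(x,y,z) in dict(app=(-45,0,14),ins=(0,0,14),home=(0,0,0)).items():
    p,R=tcp(x,y,z);R=Ro.from_matrix(R);sol=[]
    for k in range(150):
        q0=rng.uniform(LO,HI)
        if k%2: q0[2]=abs(q0[2]); q0[0]=-abs(q0[0])
        s=least_squares(lambda q:err(q,p,R),q0,bounds=(LO,HI),max_nfev=80)
        if s.cost<.1: sol.append(s.x)
    sol.sort(key=lambda q:q[0]);print(nm,len(sol));last=None
    for q in sol:
        if last is None or np.abs(q-last).max()>.2: print(round(min(np.minimum(q-LO,HI-q)),2),q);last=q
E
timeout 570 python3 sim2.py
```

```text
app 55
0.0 [ 1.33  0.32 -0.98  2.22 -0.71  0.21  2.85]
0.14 [ 1.4   0.35 -1.06  2.22 -0.5   0.19  2.66]
0.12 [ 1.45  0.39 -1.14  2.22 -0.26  0.17  2.44]
0.12 [ 1.5   0.44 -1.21  2.22  0.08  0.17  2.11]
0.12 [ 1.53  0.47 -1.25  2.22  0.31  0.17  1.9 ]
0.14 [ 1.55  0.51 -1.29  2.22  0.53  0.19  1.69]
0.14 [ 1.58  0.56 -1.34  2.22  0.76  0.22  1.48]
0.08 [ 1.6   0.62 -1.4   2.22  0.99  0.27  1.28]
ins 58
0.0 [ 1.05  0.33 -0.73  2.14 -0.77  0.22  2.85]
0.14 [ 1.15  0.36 -0.86  2.14 -0.54  0.19  2.65]
0.12 [ 1.24  0.41 -0.97  2.14 -0.22  0.17  2.34]
0.11 [ 1.28  0.43 -1.03  2.14 -0.    0.16  2.14]
0.12 [ 1.32  0.46 -1.09  2.14  0.24  0.17  1.92]
0.13 [ 1.35  0.49 -1.14  2.14  0.45  0.18  1.72]
0.16 [ 1.39  0.54 -1.21  2.14  0.72  0.21  1.47]
0.19 [ 1.44  0.62 -1.29  2.14  0.99  0.27  1.24]
0.0 [ 1.51  0.86 -1.48  2.15  1.37  0.5   0.98]
home 64
0.0 [ 1.07  0.37 -0.77  2.15 -0.74  0.18  2.85]
0.09 [ 1.22  0.44 -0.96  2.15 -0.14  0.14  2.28]
0.08 [ 1.26  0.46 -1.01  2.15  0.09  0.13  2.06]
0.09 [ 1.29  0.49 -1.06  2.15  0.33  0.14  1.84]
0.1 [ 1.32  0.51 -1.1   2.15  0.53  0.15  1.65]
0.13 [ 1.35  0.55 -1.15  2.15  0.75  0.18  1.45]
0.17 [ 1.39  0.6  -1.22  2.15  0.99  0.22  1.24]
0.11 [ 1.47  0.76 -1.37  2.15  1.32  0.37  0.99]
```

```bash
cat > sim3.py <<'E'
from sim import *
np.set_printoptions(precision=2,suppress=True)
H=[([-1.22684555,.38385237,.04385634,1.59955862,-.01793671,1.1612426,-.04991412]),
[-1.27,.38,.41,2.13,.99,.64,-.48],[-1.21,.52,.41,2.07,.94,.59,-.5],[-1.17,.62,.44,2.03,.98,.49,-.54],[-1.16,.65,.45,2.02,1.,.46,-.56],[-1.11,.42,.39,2.01,.87,.65,-.29],[-.96,-.31,.61,2.39,.86,.47,.61],[-1.25,-.29,1.27,2.36,.68,.24,1.15],[-1.42,-.37,1.55,2.32,.7,.22,1.29]]
def track(q,x1,R1,n=20,w=np.ones(7),null=0,qm=None,lam=1.0,clip=True):
    q=np.array(q,float);x0,R0=fk(q,P);rv=(R0.inv()*R1).as_rotvec()
    Wi=np.diag(1/w)
    for k in range(1,n+1):
        xt=x0+(x1-x0)*k/n;Rt=R0*Ro.from_rotvec(rv*k/n)
        for _ in range(2):
            X,R=fk(q,P);e=np.r_[xt-X,300*(Rt*R.inv()).as_rotvec()];j=J(q)
            Jp=Wi@j.T@np.linalg.inv(j@Wi@j.T+lam*np.eye(6));dq=Jp@e
            if null: dq+=(np.eye(7)-Jp@j)@(null*(qm-q))
            q=q+dq
            if clip: q=np.clip(q,LO,HI)
    return q
if __name__=="__main__":
  mid=(LO+HI)/2
  for nm,kw in dict(pinv={},mid=dict(null=.02,qm=mid),start=dict(null=.02,qm=np.array(H[0])),zero=dict(null=.02,qm=np.zeros(7))).items():
    print(nm)
    for a,b in zip(H[:-1],H[1:]):
        x,R=fk(np.array(b),P);q=track(a,x,R,**kw);print("  pred",q,"act",np.array(b),"d",(q-np.array(b)))
E
python3 sim3.py
```

```text
pinv
  pred [-1.3   0.38  0.44  2.13  0.97  0.63 -0.47] act [-1.27  0.38  0.41  2.13  0.99  0.64 -0.48] d [-0.03  0.    0.03  0.   -0.02 -0.01  0.01]
  pred [-1.21  0.52  0.41  2.07  0.94  0.59 -0.5 ] act [-1.21  0.52  0.41  2.07  0.94  0.59 -0.5 ] d [ 0. -0. -0.  0.  0.  0. -0.]
  pred [-1.17  0.62  0.44  2.03  0.98  0.49 -0.54] act [-1.17  0.62  0.44  2.03  0.98  0.49 -0.54] d [ 0. -0. -0.  0.  0.  0. -0.]
  pred [-1.16  0.65  0.45  2.02  1.    0.46 -0.56] act [-1.16  0.65  0.45  2.02  1.    0.46 -0.56] d [-0.  0.  0. -0. -0. -0.  0.]
  pred [-1.1   0.42  0.38  2.01  0.88  0.65 -0.29] act [-1.11  0.42  0.39  2.01  0.87  0.65 -0.29] d [ 0.01 -0.   -0.01  0.    0.01  0.   -0.  ]
  pred [-1.01 -0.32  0.65  2.39  0.89  0.48  0.58] act [-0.96 -0.31  0.61  2.39  0.86  0.47  0.61] d [-0.05 -0.01  0.04  0.    0.03  0.01 -0.03]
  pred [-1.26 -0.3   1.28  2.36  0.73  0.25  1.1 ] act [-1.25 -0.29  1.27  2.36  0.68  0.24  1.15] d [-0.01 -0.01  0.01  0.    0.05  0.01 -0.05]
  pred [-1.42 -0.38  1.55  2.32  0.73  0.23  1.26] act [-1.42 -0.37  1.55  2.32  0.7   0.22  1.29] d [-0.   -0.01 -0.    0
[... 2803 characters left out ...]
4  2.02  1.01  0.47 -0.57] act [-1.16  0.65  0.45  2.02  1.    0.46 -0.56] d [ 0.01 -0.   -0.01  0.    0.01  0.01 -0.01]
  pred [-1.02  0.41  0.29  2.01  0.92  0.68 -0.33] act [-1.11  0.42  0.39  2.01  0.87  0.65 -0.29] d [ 0.09 -0.01 -0.1   0.    0.05  0.03 -0.04]
  pred [-0.66 -0.26  0.36  2.39  0.67  0.4   0.78] act [-0.96 -0.31  0.61  2.39  0.86  0.47  0.61] d [ 0.3   0.05 -0.25 -0.   -0.19 -0.07  0.17]
  pred [-1.16 -0.22  1.22  2.36  0.37  0.2   1.44] act [-1.25 -0.29  1.27  2.36  0.68  0.24  1.15] d [ 0.09  0.07 -0.05 -0.   -0.31 -0.04  0.29]
  pred [-1.42 -0.39  1.54  2.32  0.78  0.23  1.22] act [-1.42 -0.37  1.55  2.32  0.7   0.22  1.29] d [-0.   -0.02 -0.01  0.    0.08  0.01 -0.07]
```

```bash
cat > sim4.py <<'E'
from sim3 import *
from place import tcp
from h import toolR
import sys,time
q0=np.array([-1.431,-.411,1.57,2.307,.76,.229,1.281])
Rm=lambda yaw,a:Ro.from_matrix(toolR(yaw,a))
pa,Ra=tcp(-45,0,14);Ra=Ro.from_matrix(Ra)
pv=pa+np.array([-70,-80,90.])
def run(W,q=q0,verb=0,n=12):
    worst=9;qs=[q]
    for i,(x,R) in enumerate(W):
        prev=q
        # track with margin check in pieces
        q=track(q,np.array(x,float),R,n=n,clip=True,lam=.1)
        X,Rq=fk(q,P);e=np.linalg.norm(X-x)+100*(Rq.inv()*R).magnitude()
        m=min(np.minimum(q-LO,HI-q));qs.append(q)
        if verb: print(np.round(x),"q",q,"err",round(e,1),"marg",round(m,2),"dq",np.abs(q-prev).max().round(2))
        if e>8: return -1,qs
        if i>0: worst=min(worst,m)
    return worst,qs
if __name__=="__main__":
    rng=np.random.default_rng(int(sys.argv[1]));t=time.time();best=(-2,None)
    while time.time()-t<420:
        a1,a2=rng.uniform(-10,30,2);y1=rng.uniform(-20,60);y2=rng.uniform(-80,30);y3=rng.uniform(-50,40)
        par=dict(w1=((rng.uniform(500,560),rng.uniform(-60,150),rng.uniform(250,420)),(y1,a1)),
                 w2=((rng.uniform(420,520),rng.uniform(-350,-150),rng.uniform(280,420)),(y2,a2)),
                 w3=((rng.uniform(420,540),rng.uniform(-380,-220),rng.uniform(240,350)),(y3,rng.uniform(20,40))))
        W=[((555,-40,215),Rm(4,40))]+[(np.array(p),Rm(*r)) for p,r in par.values()]+[(pv,Ra),(pa,Ra)]
        w,qs=run(W)
        if w>best[0]: best=(w,par);print(round(w,3),{k:(np.round(v[0]).tolist(),np.round(v[1]).tolist()) for k,v in par.items()},qs[-1],flush=True)
E
for s in 1 2 3 4; do timeout 500 python3 sim4.py $s > s4_$s.txt & done; wait; tail -n 3 s4_*.txt
```

```text
==> s4_1.txt <==
-1 {'w1': ([525.0, 114.0, 320.0], [-8.0, 10.0]), 'w2': ([475.0, -344.0, 385.0], [24.0, 28.0]), 'w3': ([485.0, -327.0, 327.0], [-22.0, 26.0])} [-1.03 -0.41  1.48  1.75  0.13  1.15  2.48]

==> s4_2.txt <==
-1 {'w1': ([544.0, -21.0, 259.0], [45.0, 0.0]), 'w2': ([447.0, -219.0, 359.0], [-70.0, 2.0]), 'w3': ([438.0, -311.0, 314.0], [4.0, 28.0])} [-2.01 -0.41  1.57  1.85  0.51  1.27  1.9 ]

==> s4_3.txt <==
-1 {'w1': ([526.0, 41.0, 277.0], [44.0, -7.0]), 'w2': ([493.0, -327.0, 335.0], [-16.0, -1.0]), 'w3': ([482.0, -311.0, 305.0], [-42.0, 35.0])} [-2.21 -0.41  1.57  1.8   0.54  1.43  1.71]

==> s4_4.txt <==
-1 {'w1': ([523.0, 108.0, 280.0], [58.0, 28.0]), 'w2': ([507.0, -241.0, 406.0], [-71.0, 10.0]), 'w3': ([477.0, -311.0, 327.0], [5.0, 40.0])} [-1.6  -0.41  1.34  2.07  0.13  0.85  2.31]
```

Run:
```python
from h import *
# heights around carry corridor (box etc.)
np.set_printoptions(precision=0,suppress=True)
im,P=pts("top","top0")
for (u,v) in [(505,180),(470,190),(475,215),(540,205),(505,220),(575,325)]: print(u,v,P[v,u])
```

```text
505 180 [ 653. -458.  166.]
470 190 [ 632. -370.  129.]
475 215 [ 568. -404.   55.]
540 205 [ 582. -555.  156.]
505 220 [ 543. -461.  138.]
575 325 [ 247. -663.   80.]
```

```bash
cat > fast.py <<'E'
import numpy as np,math
from kin import LO,HI
P=np.load("kin.npy");h,x2,L1,e1,L2,e2,wx,tl,b0,b7=P
OFF=np.array([[0,0,h],[x2,0,L1],[e1,0,0],[e2,0,L2],[0,0,0],[wx,0,tl],[0,0,0]])
S=[-1,1,-1,1,-1,1,-1]
def rz(a):
    c,s=math.cos(a),math.sin(a);return np.array([[c,-s,0],[s,c,0],[0,0,1.]])
def ry(a):
    c,s=math.cos(a),math.sin(a);return np.array([[c,0,s],[0,1.,0],[-s,0,c]])
B0=rz(b0);B7=rz(b7)
def fkj(q):
    R=B0;x=np.zeros(3);ax=np.empty((7,3));pp=np.empty((7,3))
    for i in range(7):
        k=2 if i%2==0 else 1
        ax[i]=R[:,k]*S[i];pp[i]=x
        R=R@(rz(S[i]*q[i]) if k==2 else ry(S[i]*q[i]));x=x+R@OFF[i]
    J=np.empty((6,7));J[:3]=np.cross(ax,x-pp).T;J[3:]=300*ax.T
    return x,R@B7,J
def rvec(M):
    t=np.clip((np.trace(M)-1)/2,-1,1);th=math.acos(t);v=np.array([M[2,1]-M[1,2],M[0,2]-M[2,0],M[1,0]-M[0,1]])
    return v/2 if th<1e-6 else v*th/(2*math.sin(th)+1e-12)
def rexp(v):
    th=np.linalg.norm(v)
    if th<1e-9: return np.eye(3)
    k=v/th;K=np.array([[0,-k[2],k[1]],[k[2],0,-k[0]],[-k[1],k[0],0]]);return np.eye(3)+math.sin(th)*K+(1-math.cos(th))*K@K
def track(q,x1,R1,step=25.,trace=None):
    q=np.array(q,float);x0,R0,_=fkj(q);rv=rvec(R0.T@R1)
    n=max(2,int(math.ceil(max(np.linalg.norm(x1-x0)/step,np.linalg.norm(rv)/.08))));m=9
    for k in range(1,n+1):
        xt=x0+(x1-x0)*k/n;Rt=R0@rexp(rv*k/n)
        for _ in range(2):
            X,R,J=fkj(q);e=np.r_[xt-X,300*rvec(Rt@R.T)]
            q=q+J.T@np.linalg.solve(J@J.T+np.eye(6)*.5,e);q=np.clip(q,LO,HI)
        m=min(m,np.min(np.minimum(q-LO,HI-q)))
        if trace is not None: trace.append((xt,q.copy()))
    X,R,_=fkj(q)
    return q,m,np.linalg.norm(X-x1)+100*np.linalg.norm(rvec(R.T@R1)),n
E
cat > srch.py <<'E'
from fast import *
from place import tcp
from h import toolR
import sys,time
rng=np.random.default_rng(int(sys.argv[1]))
q0=np.array([-1.431,-.411,1.57,2.307,.76,.229,1.281])
pa,Ra=tcp(-45,0,14);pi,_=tcp(0,0,14);ph,_=tcp(0,0,-2)
lo=np.array([450,100,180,-60,0, 400,0,250,-90,-15, 380,-150,330,-120,-20, 400,-420,260,-90,-20, 420,-420,230,-40,10.])
hi=np.array([620,320,400,30,40, 640,300,500,60,30, 520,100,520,90,30, 560,-200,450,90,30, 560,-220,330,40,40.])
def run(v,verb=0):
    q=q0;cost=0;W=[(np.array([526,51,248.]),toolR(1.2,40))]+[(v[5*i:5*i+3],toolR(*v[5*i+3:5*i+5])) for i in range(5)]+[(pa+[-80,-60,60],Ra),(pa,Ra),(pi,Ra),(ph,Ra)]
    tot=0;low=9
    for i,(x,R) in enumerate(W):
        q,m,e,n=track(q,x,R,40. if not verb else 25.)
        tot+=n
        if verb: print(np.round(x),"q",q.round(2),"m",round(m,3),"e",round(e,1),n)
        if i>0:
            cost+=min(e,300)+400*max(0,.06-m)
    return cost+.3*tot,q
if __name__=="__main__":
    t=time.time();pop=[]
    for _ in range(60):
        v=rng.uniform(lo,hi);pop.append((run(v)[0],v))
    pop.sort(key=lambda a:a[0]);pop=pop[:12];last=1e9
    while time.time()-t<540:
        a=pop[rng.integers(len(pop))][1];b=pop[rng.integers(len(pop))][1]
        v=np.where(rng.random(25)<.3,b,a)+rng.normal(0,1,25)*(hi-lo)*rng.choice([.02,.08,.2])*(rng.random(25)<.4)
        v=np.clip(v,lo,hi);c=run(v)[0]
        if c<pop[-1][0]: pop[-1]=(c,v);pop.sort(key=lambda a:a[0])
    np.save(f"pop{sys.argv[1]}.npy",pop[0][1]);print(pop[0][0]);run(pop[0][1],1);print(pop[0][1].round(0).tolist())
E
nproc; for s in 1 2 3 4; do OMP_NUM_THREADS=1 timeout 575 python3 srch.py $s > sr_$s.txt 2>&1 & done; wait; cat sr_*.txt
```

```text
4
104.19945436038292
[526.  51. 248.] q [-0.84 -0.3   0.55  2.4   0.79  0.4   0.7 ] m 0.044 e 0.0 8
[488. 295. 182.] q [-0.94  0.43 -0.03  1.84  0.72  1.22 -0.71] m 0.103 e 0.0 12
[640. 300. 272.] q [-0.26  0.6  -0.22  1.23 -0.04  1.49  0.78] m 0.48 e 0.0 14
[518. -31. 453.] q [ 0.14  0.26 -0.22  1.37  0.13  1.83  1.8 ] m 0.137 e 0.0 16
[ 532. -329.  265.] q [ 0.46  0.35 -0.15  1.62  0.39  1.26  2.79] m 0.055 e 0.0 15
[ 560. -415.  241.] q [ 1.48  0.57 -0.84  1.61 -0.16  1.02  2.85] m 0.0 e 17.3 13
[ 534. -220.  219.] q [ 2.09  0.18 -1.48  2.25 -0.73  0.49  2.85] m 0.0 e 18.4 8
[ 614. -160.  159.] q [ 1.39  0.35 -1.06  2.22 -0.53  0.19  2.69] m 0.027 e 0.0 5
[ 658. -153.  159.] q [ 1.17  0.37 -0.88  2.14 -0.49  0.18  2.6 ] m 0.132 e 0.0 2
[ 658. -153.  143.] q [ 1.16  0.41 -0.88  2.15 -0.48  0.14  2.61] m 0.095 e 0.0 2
[488.0, 295.0, 182.0, -54.0, 40.0, 640.0, 300.0, 272.0, -20.0, -14.0, 518.0, -31.0, 453.0, 16.0, -18.0, 532.0, -329.0, 265.0, 59.0, -19.0, 560.0, -415.0, 241.0, 35.0, 32.0]
69.67476056991788
[526.  51. 248.] q [-0.84 -0.3   0.55  2.4   0.79  0.4   0.7 ] m 0.044 e 0.0 8
[... 1195 characters left out ...]
7  1.44  0.08  1.74  1.71] m 0.226 e 0.0 13
[ 517. -416.  261.] q [0.52 0.43 0.   1.5  0.25 1.28 2.8 ] m 0.049 e 0.0 15
[ 560. -420.  236.] q [ 1.5   0.56 -0.8   1.66 -0.28  0.96  2.85] m 0.0 e 23.6 12
[ 534. -220.  219.] q [ 2.09  0.18 -1.48  2.25 -0.72  0.48  2.85] m 0.0 e 20.7 9
[ 614. -160.  159.] q [ 1.39  0.35 -1.06  2.22 -0.53  0.19  2.68] m 0.027 e 0.0 5
[ 658. -153.  159.] q [ 1.17  0.37 -0.88  2.14 -0.48  0.18  2.59] m 0.132 e 0.0 2
[ 658. -153.  143.] q [ 1.16  0.41 -0.88  2.15 -0.47  0.14  2.6 ] m 0.094 e 0.0 2
[581.0, 317.0, 180.0, -44.0, 40.0, 636.0, 226.0, 379.0, -27.0, -15.0, 519.0, -66.0, 388.0, 5.0, -20.0, 517.0, -416.0, 261.0, 45.0, -14.0, 560.0, -420.0, 236.0, 31.0, 36.0]
```

```bash
cat > srch2.py <<'E'
from fast import *
from place import tcp
from h import toolR
import sys,time
rng=np.random.default_rng(int(sys.argv[1]))
q0=np.array([-1.431,-.411,1.57,2.307,.76,.229,1.281])
pa,Ra=tcp(-45,0,14);pi,_=tcp(0,0,14);ph,_=tcp(0,0,-2)
lo=np.array([480,30,180,-60,0, 400,-50,230,-90,-15, 380,-150,300,-120,-20, 400,-450,240,-90,-20])
hi=np.array([640,320,400,60,45, 640,300,500,90,40, 520,100,520,90,40, 570,-200,450,60,42.])
s2=np.load("pop2.npy")
def wps(v):
    return [(np.array([540,10,235.]),toolR(3,40))]+[(v[5*i:5*i+3],toolR(*v[5*i+3:5*i+5])) for i in range(4)]+[(pa+[-14,-12,3],Ra),(pi,Ra),(ph,Ra)]
def run(v,verb=0):
    q=q0;cost=0;tot=0
    for i,(x,R) in enumerate(wps(v)):
        tr=[(0,q)];x0=fkj(q)[0];q,m,e,n=track(q,x,R,40. if not verb else 25.,tr)
        dq=sum(np.abs(tr[k+1][1]-tr[k][1]).max() for k in range(len(tr)-1))
        rows=max(n*(.65 if not verb else 1),dq/.17);tot+=rows
        if verb: print(np.round(x),"q",q.round(2),"m",round(m,3),"e",round(e,1),"rows",round(rows))
        if i>0: cost+=min(e,300)+400*max(0,(.12 if i<5 else .08)-m)
        if i in(2,3,4,5):
            for f in np.linspace(0,1,8):
                p=x0+(x-x0)*f
                if -330<p[1]<20 and i<5: cost+=max(0,p[0]-(530-.16*(p[1]+150)))
    return cost+.5*tot,q
if __name__=="__main__":
    t=time.time();s=np.r_[s2[:20]];s[15:20]=s2[20:25]
    s=np.clip(s,lo,hi);a2=s2[:20].copy();a2[15:20]=s2[15:20]
    pop=[(run(s)[0],s),(run(np.clip(a2,lo,hi))[0],np.clip(a2,lo,hi))]
    for _ in range(30):
        v=rng.uniform(lo,hi);pop.append((run(v)[0],v))
    pop.sort(key=lambda a:a[0]);pop=pop[:12]
    while time.time()-t<500:
        a=pop[rng.integers(len(pop))][1];b=pop[rng.integers(len(pop))][1]
        v=np.where(rng.random(20)<.3,b,a)+rng.normal(0,1,20)*(hi-lo)*rng.choice([.02,.08,.2])*(rng.random(20)<.4)
        v=np.clip(v,lo,hi);c=run(v)[0]
        if c<pop[-1][0]: pop[-1]=(c,v);pop.sort(key=lambda a:a[0])
    np.save(f"r{sys.argv[1]}.npy",pop[0][1]);print(pop[0][0]);run(pop[0][1],1);print(pop[0][1].round(0).tolist())
E
for s in 1 2 3 4; do OMP_NUM_THREADS=1 timeout 570 python3 srch2.py $s > sr_$s.txt 2>&1 & done; wait; cat sr_*.txt
```

```text
23.173361884296277
[540.  10. 235.] q [-0.92 -0.3   0.77  2.4   0.73  0.32  0.91] m 0.04 e 0.0 rows 6
[632. 218. 184.] q [-1.    0.2   0.54  2.17  0.81  0.2   0.41] m 0.114 e 0.0 rows 10
[499. 119. 230.] q [-0.74 -0.09  0.37  2.18  0.25  0.72  1.02] m 0.227 e 0.0 rows 7
[444.   4. 300.] q [-0.59 -0.27  0.05  2.3   0.78  1.03 -0.08] m 0.136 e 0.0 rows 10
[ 570. -450.  240.] q [-0.05  0.38  0.52  1.8   0.57  0.72  0.16] m 0.145 e 0.0 rows 19
[ 600. -172.  162.] q [ 1.45  0.32 -1.06  2.23 -0.64  0.22  2.82] m 0.031 e 0.0 rows 21
[ 658. -153.  159.] q [ 1.14  0.36 -0.85  2.14 -0.57  0.19  2.67] m 0.081 e 0.0 rows 3
[ 658. -153.  143.] q [ 1.13  0.4  -0.85  2.15 -0.56  0.15  2.69] m 0.101 e 0.0 rows 2
[632.0, 218.0, 184.0, 5.0, 40.0, 499.0, 119.0, 230.0, -2.0, 21.0, 444.0, 4.0, 300.0, -42.0, 39.0, 570.0, -450.0, 240.0, -83.0, 38.0]
23.61312348295263
[540.  10. 235.] q [-0.92 -0.3   0.77  2.4   0.73  0.32  0.91] m 0.04 e 0.0 rows 6
[640. 258. 180.] q [-1.02  0.25  0.53  2.13  0.76  0.19  0.45] m 0.114 e 0.0 rows 11
[512.  92. 230.] q [-0.58 -0.07  0.32  2.15  0.11  0.73  1.31] m 0.199 e 0.
[... 1550 characters left out ...]
18  0.72  2.17  0.21  0.21  1.09] m 0.123 e 0.0 rows 8
[564. 119. 242.] q [-0.91 -0.13  0.67  2.26  0.08  0.37  1.58] m 0.19 e 0.0 rows 4
[418. -83. 305.] q [-0.33 -0.27 -0.04  2.29  0.75  1.1  -0.17] m 0.123 e 0.0 rows 17
[ 570. -450.  240.] q [0.16 0.2  0.41 2.03 0.53 0.25 0.77] m 0.148 e 0.0 rows 17
[ 600. -172.  162.] q [ 1.5   0.36 -1.13  2.23 -0.47  0.2   2.67] m 0.082 e 0.0 rows 13
[ 658. -153.  159.] q [ 1.18  0.38 -0.9   2.14 -0.43  0.18  2.54] m 0.128 e 0.0 rows 3
[ 658. -153.  143.] q [ 1.17  0.41 -0.89  2.15 -0.42  0.14  2.55] m 0.091 e 0.0 rows 2
[634.0, 154.0, 187.0, 3.0, 37.0, 564.0, 119.0, 242.0, 16.0, 36.0, 418.0, -83.0, 305.0, -59.0, 39.0, 570.0, -450.0, 240.0, -50.0, 42.0]
```

```bash
cat > go.py <<'E'
from h import *
import sys
x,y,z,yw,a,N=map(float,sys.argv[1:7])
plan(np.array([x,y,z]),toolR(yw,a),int(N),0)
E
python3 go.py 540 10 235 3 40 5
```

```text
t 5.7 total rot deg [-0.67 -2.72  2.96] tool shift [122.4  10.2 -60.8] q [-1.43 -0.41  1.57  2.31  0.76  0.23  1.28] F [-0.4 -0.2 -1.5] open 0.129
[0, [24.5, 2.0, -12.2], [-0.13, -0.54, 0.59]]
[0, [24.4, 1.8, -12.4], [-0.13, -0.54, 0.59]]
[0, [24.3, 1.6, -12.6], [-0.13, -0.54, 0.59]]
[0, [24.2, 1.4, -12.8], [-0.13, -0.54, 0.59]]
[0, [24.1, 1.2, -13.1], [-0.13, -0.54, 0.59]]
```

The joint model fitted from my own logs shows why the arm stalled: joints 2 and 3 are at their stops with the elbow on the wrong side. The insertion pose needs the other elbow side, so I'm backing off and going round.

>>> drive_tool([
  [0, [24, 2, -12], [-0.1, -0.5, 0.6]],
  [0, [24, 2, -12.5], [-0.1, -0.5, 0.6]],
  [0, [24, 1.5, -12.5], [-0.1, -0.5, 0.6]],
  [0, [24, 1.5, -13], [-0.1, -0.5, 0.6]],
  [0, [24, 1, -13], [-0.1, -0.5, 0.6]],
])

```text
t: 6.2
tcp_pos: [537.3, 3.7, 230.7]
ee_rot: [2.459, -0.008, 1.601]
ft_force: [0.6, 0.2, -2.1]
opening: 0.127
```

```bash
python3 go.py 634 154 187 3 37 7
```

```text
t 6.2 total rot deg [ 2.1   0.41 -1.28] tool shift [147.   50.2  98.7] q [-0.88 -0.27  0.7   2.39  0.74  0.34  0.84] F [ 0.6  0.2 -2.1] open 0.127
[0, [21.0, 7.2, 14.1], [0.3, 0.06, -0.18]]
[0, [21.0, 7.3, 14.1], [0.3, 0.06, -0.18]]
[0, [20.9, 7.5, 14.1], [0.3, 0.06, -0.18]]
[0, [20.9, 7.6, 14.0], [0.3, 0.06, -0.18]]
[0, [20.8, 7.7, 14.0], [0.3, 0.06, -0.18]]
[0, [20.8, 7.9, 14.0], [0.3, 0.06, -0.18]]
[0, [20.8, 8.0, 14.0], [0.3, 0.06, -0.18]]
```

```bash
python3 - <<'E'
s=open("srch2.py").read()
s=s.replace("q0=np.array([-1.431,-.411,1.57,2.307,.76,.229,1.281])","from workcell import arm\nq0=np.array(arm.observe()['joint_positions'])")
s=s.replace("lo=np.array([480,30,180,-60,0, 400,-50,230,-90,-15, 380,-150,300,-120,-20, 400,-450,240,-90,-20])","lo=np.array([420,-50,230,-90,0, 400,-250,260,-90,-10, 420,-450,245,-90,0])")
s=s.replace("hi=np.array([640,320,400,60,45, 640,300,500,90,40, 520,100,520,90,40, 570,-200,450,60,42.])","hi=np.array([640,300,450,60,42, 560,100,450,90,42, 570,-200,380,60,42.])")
s=s.replace("[(np.array([540,10,235.]),toolR(3,40))]+","").replace("range(4)]","range(3)]").replace("if i>0: cost","cost").replace("i<5","i<4").replace("(2,3,4,5)","(0,1,2,3)").replace("i<5: cost","i<3: cost").replace("rng.random(20)","rng.random(15)").replace("rng.normal(0,1,20)","rng.normal(0,1,15)")
s=s.replace("""s=np.r_[s2[:20]];s[15:20]=s2[20:25]
    s=np.clip(s,lo,hi);a2=s2[:20].copy();a2[15:20]=s2[15:20]
    pop=[(run(s)[0],s),(run(np.clip(a2,lo,hi))[0],np.clip(a2,lo,hi))]""","pop=[]").replace("range(30)","range(60)").replace('f"r{','f"rr{').replace("<500","<240")
s=s.replace("x0=fkj(q)[0];","x0=fkj(q)[0];")
open("srch3.py","w").write(s)
E
for s in 1 2 3 4; do OMP_NUM_THREADS=1 timeout 570 python3 srch3.py $s > sr_$s.txt 2>&1 & done; wait; cat sr_*.txt
```

```text
354.6943673535581
[635. 297. 230.] q [-0.89  0.71  0.19  1.31  0.52  1.5  -0.61] m 0.121 e 0.0 rows 17
[553. 100. 260.] q [-0.17  0.3   0.01  1.66 -0.09  1.33  1.06] m 0.524 e 0.0 rows 16
[ 420. -450.  246.] q [ 0.55  0.32  0.29  1.67 -0.1   1.17  2.7 ] m 0.148 e 0.0 rows 23
[ 600. -172.  162.] q [ 0.65  0.18 -0.18  2.24 -1.21  0.41  2.85] m 0.0 e 44.0 rows 14
[ 658. -153.  159.] q [ 0.81  0.28 -0.46  2.14 -1.03  0.28  2.85] m 0.0 e 22.2 rows 6
[ 658. -153.  143.] q [ 1.01  0.35 -0.69  2.15 -0.89  0.19  2.85] m 0.0 e 14.2 rows 3
[635.0, 297.0, 230.0, -76.0, 42.0, 553.0, 100.0, 260.0, -23.0, -10.0, 420.0, -450.0, 246.0, 15.0, 0.0]
204.7505714339645
[483. 275. 301.] q [-1.26  0.03  0.67  1.89  0.06  1.03  1.16] m 0.137 e 0.0 rows 12
[ 400. -201.  285.] q [-0.8   0.12  1.32  1.91 -0.14  1.32  1.47] m 0.235 e 0.0 rows 20
[ 420. -449.  377.] q [-0.47  0.24  1.4   1.71 -0.21  1.13  1.43] m 0.149 e 0.0 rows 11
[ 600. -172.  162.] q [-1.47 -0.41  1.57  2.28  0.46  0.19  1.77] m 0.0 e 131.6 rows 17
[ 658. -153.  159.] q [-1.62 -0.41  1.57  2.25  0.51  0.16  1.65] m 0.0 e 207.6 rows 5
[ 658. -
[... 156 characters left out ...]
449.0, 377.0, -63.0, 15.0]
this script no longer has the robot
355.54343153837067
[637. 300. 230.] q [-0.86  0.79  0.21  1.18  0.45  1.62 -0.68] m 0.12 e 0.0 rows 19
[553. 100. 260.] q [-0.17  0.28  0.05  1.69 -0.14  1.3   0.81] m 0.417 e 0.0 rows 15
[ 420. -450.  245.] q [ 0.55  0.32  0.29  1.67 -0.1   1.17  2.68] m 0.166 e 0.0 rows 23
[ 600. -172.  162.] q [ 0.65  0.18 -0.18  2.24 -1.21  0.41  2.85] m 0.0 e 44.0 rows 14
[ 658. -153.  159.] q [ 0.81  0.28 -0.47  2.14 -1.03  0.28  2.85] m 0.0 e 22.2 rows 6
[ 658. -153.  143.] q [ 1.01  0.35 -0.69  2.15 -0.89  0.19  2.85] m 0.0 e 14.2 rows 3
[637.0, 300.0, 230.0, -86.0, 42.0, 553.0, 100.0, 260.0, -40.0, -10.0, 420.0, -450.0, 245.0, 13.0, 0.0]
```

```bash
cat > chk.py <<'E'
from fast import *
from place import tcp
from h import toolR
pa,Ra=tcp(-45,0,14);pi,_=tcp(0,0,14);ph,_=tcp(0,0,-2)
A=np.array
def chk(q,W):
    W=[(A(w[:3],float),toolR(w[3],w[4])) for w in W]+[(pa+[-14,-12,3],Ra),(pi,Ra),(ph,Ra)]
    for x,R in W:
        tr=[(0,q)];q,m,e,n=track(q,x,R,25.,tr);dq=sum(np.abs(tr[k+1][1]-tr[k][1]).max() for k in range(len(tr)-1))
        print(np.round(x),"q",q.round(2),"m",round(m,3),"e",round(e,1),"rows",n,round(dq/.17))
if __name__=="__main__":
    from workcell import arm
    q=A(arm.observe()["joint_positions"])
    w=[(634,154,187,3,37),(564,119,242,16,36),(418,-83,305,-59,39),(570,-450,240,-50,42)]
    for W in (w,[w[0]]+w[2:],w[1:],w[2:],[(564,119,242,16,36),(430,-83,300,-55,36),(560,-420,260,-45,40)],[(450,-30,300,-59,36),(560,-420,260,-50,40)]):
        print("--");chk(q,W)
E
python3 chk.py
```

```text
--
[634. 154. 187.] q [-0.97  0.17  0.64  2.17  0.31  0.22  0.99] m 0.127 e 0.0 rows 8 3
[564. 119. 242.] q [-0.83 -0.13  0.58  2.27  0.05  0.35  1.59] m 0.192 e 0.0 rows 4 4
[418. -83. 305.] q [-0.26 -0.27 -0.1   2.29  0.73  1.09 -0.15] m 0.122 e 0.0 rows 17 10
[ 570. -450.  240.] q [0.21 0.19 0.36 2.03 0.57 0.26 0.74] m 0.146 e 0.0 rows 17 6
[ 600. -172.  162.] q [ 1.52  0.37 -1.16  2.23 -0.39  0.2   2.59] m 0.081 e 0.0 rows 13 11
[ 658. -153.  159.] q [ 1.2   0.39 -0.93  2.14 -0.36  0.17  2.48] m 0.123 e 0.0 rows 3 2
[ 658. -153.  143.] q [ 1.18  0.42 -0.91  2.15 -0.34  0.14  2.48] m 0.087 e 0.0 rows 2 0
--
[634. 154. 187.] q [-0.97  0.17  0.64  2.17  0.31  0.22  0.99] m 0.127 e 0.0 rows 8 3
[418. -83. 305.] q [-1.28 -0.39  0.72  2.29  0.97  1.34 -0.39] m 0.023 e 0.0 rows 14 10
[ 570. -450.  240.] q [-1.47 -0.41  1.57  2.09  1.46  0.73  0.1 ] m 0.0 e 154.3 rows 17 6
[ 600. -172.  162.] q [-1.49 -0.41  1.57  2.25  1.01  0.29  1.27] m 0.0 e 96.7 rows 12 7
[ 658. -153.  159.] q [-1.65 -0.41  1.57  2.24  0.99  0.21  1.19] m 0.0 e 192.4 rows 4 1
[ 658. -153.  143.] q [-1.7  -0.41  1.57
[... 1298 characters left out ...]
.  162.] q [ 0.48  0.18  0.01  2.23 -1.24  0.44  2.85] m 0.0 e 45.7 rows 12 10
[ 658. -153.  159.] q [ 0.63  0.26 -0.27  2.14 -1.13  0.33  2.85] m 0.0 e 30.1 rows 6 2
[ 658. -153.  143.] q [ 0.92  0.33 -0.59  2.15 -1.02  0.22  2.85] m 0.0 e 25.4 rows 4 2
--
[450. -30. 300.] q [-0.66 -0.16  0.19  2.19  0.73  1.15 -0.24] m 0.105 e 0.0 rows 14 6
[ 560. -420.  260.] q [-0.16  0.15  0.71  2.04  0.35  0.34  0.92] m 0.234 e 0.0 rows 17 7
[ 600. -172.  162.] q [ 0.7   0.18 -0.22  2.23 -1.19  0.41  2.85] m 0.0 e 42.5 rows 13 13
[ 658. -153.  159.] q [ 0.85  0.29 -0.51  2.14 -0.99  0.27  2.85] m 0.0 e 19.7 rows 6 2
[ 658. -153.  143.] q [ 1.03  0.36 -0.71  2.15 -0.86  0.19  2.85] m 0.0 e 11.2 rows 3 1
```

```bash
cat > srch4.py <<'E'
from fast import *
from place import tcp
from h import toolR
import sys,time
rng=np.random.default_rng(int(sys.argv[1]));q0=np.array([float(a) for a in sys.argv[2].split(",")])
pa,Ra=tcp(-45,0,14);pi,_=tcp(0,0,14);ph,_=tcp(0,0,-2)
lo=np.array([400,-150,250,-110,0, 430,-450,245,-110,10]);hi=np.array([520,60,400,30,42, 580,-280,330,30,44.])
def run(v,verb=0):
    q=q0;cost=0;tot=0;W=[(v[5*i:5*i+3],toolR(*v[5*i+3:5*i+5])) for i in range(2)]+[(pa+[-14,-12,3],Ra),(pi,Ra),(ph,Ra)]
    for i,(x,R) in enumerate(W):
        x0=fkj(q)[0];q,m,e,n=track(q,x,R,40. if not verb else 25.);tot+=n
        if verb: print(np.round(x),"q",q.round(2),"m",round(m,3),"e",round(e,1),n)
        cost+=min(e,300)+400*max(0,(.12 if i<3 else .08)-m)
        if i<2:
            for f in np.linspace(0,1,8):
                p=x0+(x-x0)*f
                if -330<p[1]<-20: cost+=max(0,p[0]-(540-.16*(p[1]+150)))
    return cost+.3*tot,q
t=time.time();pop=[]
for _ in range(80):
    v=rng.uniform(lo,hi);pop.append((run(v)[0],v))
pop.sort(key=lambda a:a[0]);pop=pop[:12]
while time.time()-t<200:
    a=pop[rng.integers(len(pop))][1];b=pop[rng.integers(len(pop))][1]
    v=np.where(rng.random(10)<.3,b,a)+rng.normal(0,1,10)*(hi-lo)*rng.choice([.02,.08,.2])*(rng.random(10)<.5)
    v=np.clip(v,lo,hi);c=run(v)[0]
    if c<pop[-1][0]: pop[-1]=(c,v);pop.sort(key=lambda a:a[0])
print(pop[0][0]);run(pop[0][1],1);print(pop[0][1].round(0).tolist())
E
for s in 1 2 3 4; do OMP_NUM_THREADS=1 python3 srch4.py $s " -0.88,-0.27,0.70,2.39,0.74,0.34,0.84" > sr_$s.txt 2>&1 & done; wait; cat sr_*.txt
```

```text
29.804485378619468
[519. -16. 396.] q [-0.67 -0.01  0.19  1.91  0.76  1.36 -0.28] m 0.12 e 0.0 15
[ 580. -450.  245.] q [-0.04  0.25  0.58  1.99  0.57  0.33  0.6 ] m 0.279 e 0.0 19
[ 600. -172.  162.] q [ 1.47  0.34 -1.09  2.23 -0.58  0.22  2.76] m 0.08 e 0.0 15
[ 658. -153.  159.] q [ 1.16  0.37 -0.87  2.14 -0.52  0.18  2.62] m 0.135 e 0.0 3
[ 658. -153.  143.] q [ 1.15  0.4  -0.87  2.15 -0.51  0.15  2.64] m 0.097 e 0.0 2
[519.0, -16.0, 396.0, -67.0, 42.0, 580.0, -450.0, 245.0, -56.0, 42.0]
29.77743850734761
[510. -29. 335.] q [-0.66  0.16  0.25  1.86  0.66  1.42 -0.52] m 0.114 e 0.0 19
[ 580. -450.  245.] q [0.18 0.2  0.41 2.03 0.38 0.22 0.97] m 0.169 e 0.1 18
[ 600. -172.  162.] q [ 1.48  0.34 -1.11  2.23 -0.55  0.21  2.73] m 0.087 e 0.0 13
[ 658. -153.  159.] q [ 1.17  0.37 -0.88  2.14 -0.49  0.18  2.6 ] m 0.133 e 0.0 3
[ 658. -153.  143.] q [ 1.15  0.41 -0.87  2.15 -0.48  0.14  2.61] m 0.095 e 0.0 2
[510.0, -29.0, 335.0, -85.0, 42.0, 580.0, -450.0, 245.0, -47.0, 43.0]
13.8262521683871
[474. -71. 307.] q [-0.66 -0.05  0.48  1.99  0.42  1.19 -0.08] m 0.121 e 0.0 18
[ 580. -450.  2
[... 175 characters left out ...]
1.17  0.37 -0.89  2.14 -0.47  0.18  2.58] m 0.131 e 0.0 3
[ 658. -153.  143.] q [ 1.16  0.41 -0.88  2.15 -0.46  0.14  2.59] m 0.093 e 0.0 2
[474.0, -71.0, 307.0, -76.0, 21.0, 580.0, -450.0, 246.0, -8.0, 43.0]
29.306982835347647
[511. -13. 389.] q [-0.65  0.2   0.26  1.7   0.59  1.59 -0.55] m 0.118 e 0.0 21
[ 580. -450.  245.] q [0.12 0.21 0.45 2.02 0.45 0.25 0.85] m 0.195 e 0.1 19
[ 600. -172.  162.] q [ 1.48  0.34 -1.1   2.23 -0.56  0.21  2.74] m 0.087 e 0.0 13
[ 658. -153.  159.] q [ 1.16  0.37 -0.88  2.14 -0.5   0.18  2.61] m 0.133 e 0.0 3
[ 658. -153.  143.] q [ 1.15  0.41 -0.87  2.15 -0.49  0.15  2.62] m 0.095 e 0.0 2
[511.0, -13.0, 389.0, -94.0, 41.0, 580.0, -450.0, 245.0, -49.0, 42.0]
```

```bash
python3 go.py 474 -71 307 -76 21 15
```

```text
t 6.2 total rot deg [ 14.91 -39.4   67.33] tool shift [ -72.1   -2.4 -101. ] q [-0.88 -0.27  0.7   2.39  0.74  0.34  0.84] F [ 0.6  0.2 -2.1] open 0.127
[0, [-4.8, -0.2, -6.7], [0.99, -2.63, 4.49]]
[0, [-5.1, 0.1, -6.5], [0.99, -2.63, 4.49]]
[0, [-5.4, 0.4, -6.3], [0.99, -2.63, 4.49]]
[0, [-5.6, 0.7, -6.0], [0.99, -2.63, 4.49]]
[0, [-5.8, 1.1, -5.8], [0.99, -2.63, 4.49]]
[0, [-6.0, 1.4, -5.5], [0.99, -2.63, 4.49]]
[0, [-6.1, 1.8, -5.3], [0.99, -2.63, 4.49]]
[0, [-6.2, 2.2, -5.0], [0.99, -2.63, 4.49]]
[0, [-6.2, 2.6, -4.8], [0.99, -2.63, 4.49]]
[0, [-6.2, 3.0, -4.6], [0.99, -2.63, 4.49]]
[0, [-6.2, 3.4, -4.3], [0.99, -2.63, 4.49]]
[0, [-6.1, 3.8, -4.1], [0.99, -2.63, 4.49]]
[0, [-5.9, 4.2, -3.9], [0.99, -2.63, 4.49]]
[0, [-5.8, 4.6, -3.7], [0.99, -2.63, 4.49]]
[0, [-5.5, 5.0, -3.5], [0.99, -2.63, 4.49]]
```

>>> drive_tool([
  [0, [-5, 0, -6.5], [1, -2.6, 4.5]],
  [0, [-5, 0, -6.5], [1, -2.6, 4.5]],
  [0, [-5.5, 0.5, -6], [1, -2.6, 4.5]],
  [0, [-5.5, 0.5, -6], [1, -2.6, 4.5]],
  [0, [-6, 1, -6], [1, -2.6, 4.5]],
])

```text
t: 6.7
tcp_pos: [508.7, -21.0, 249.8]
ee_rot: [2.575, -0.049, 1.132]
ft_force: [0.1, -0.6, -0.6]
opening: 0.126
```

>>> drive_tool([
  [0, [-6, 1.5, -5.5], [1, -2.6, 4.5]],
  [0, [-6, 2, -5.5], [1, -2.6, 4.5]],
  [0, [-6, 2, -5], [1, -2.6, 4.5]],
  [0, [-6, 2.5, -5], [1, -2.6, 4.5]],
  [0, [-6, 3, -4.5], [1, -2.6, 4.5]],
])

```text
t: 7.2
tcp_pos: [482.1, -46.8, 271.2]
ee_rot: [2.693, -0.034, 0.652]
ft_force: [0.5, -0.6, -1.4]
opening: 0.131
```

```bash
python3 go.py 474 -71 307 -76 21 5
```

```text
t 7.2 total rot deg [  4.23 -11.05  20.69] tool shift [-19.9  28.7 -26.7] q [-0.73 -0.17  0.43  2.18  0.58  1.    0.06] F [ 0.5 -0.6 -1.4] open 0.131
[0, [-4.0, 5.7, -5.3], [0.85, -2.21, 4.14]]
[0, [-3.8, 5.9, -5.3], [0.85, -2.21, 4.14]]
[0, [-3.5, 6.1, -5.2], [0.85, -2.21, 4.14]]
[0, [-3.3, 6.3, -5.2], [0.85, -2.21, 4.14]]
[0, [-3.0, 6.4, -5.2], [0.85, -2.21, 4.14]]
```

>>> drive_tool([
  [0, [-4, 5.5, -5.5], [0.8, -2.2, 4.1]],
  [0, [-4, 6, -5], [0.8, -2.2, 4.1]],
  [0, [-3.5, 6, -5], [0.8, -2.2, 4.1]],
  [0, [-3.5, 6, -5], [0.8, -2.2, 4.1]],
  [0, [-3, 6, -5], [0.8, -2.2, 4.1]],
])

```text
t: 7.7
tcp_pos: [469.4, -71.7, 302.1]
ee_rot: [2.773, 0.009, 0.225]
ft_force: [0.3, 0.6, -2.1]
opening: 0.128
```

```bash
python3 go.py 580 -450 246 -8 43 16
python3 - <<'E'
from chk import *
from workcell import arm
q=A(arm.observe()["joint_positions"]);print(q.round(3))
for W in ([(580,-450,246,-8,43)],[(580,-450,246,0,43)],[(570,-430,250,-15,43)],[(570,-400,270,-8,43)],[(580,-450,246,-25,43)],[(580,-450,246,-40,43)],[(520,-440,280,-20,35)]): print('--',W);chk(q,W)
E
```

```text
t 7.7 total rot deg [-19.48  37.28 -58.64] tool shift [ 23.8 346.9 193.9] q [-0.68 -0.08  0.48  2.02  0.43  1.23 -0.13] F [ 0.3  0.6 -2.1] open 0.128
[0, [1.5, 21.7, 12.1], [-1.22, 2.33, -3.66]]
[0, [-0.4, 21.5, 12.6], [-1.22, 2.33, -3.66]]
[0, [-2.3, 21.1, 13.0], [-1.22, 2.33, -3.66]]
[0, [-4.1, 20.6, 13.3], [-1.22, 2.33, -3.66]]
[0, [-6.0, 20.0, 13.5], [-1.22, 2.33, -3.66]]
[0, [-7.8, 19.3, 13.7], [-1.22, 2.33, -3.66]]
[0, [-9.6, 18.4, 13.7], [-1.22, 2.33, -3.66]]
[0, [-11.3, 17.5, 13.7], [-1.22, 2.33, -3.66]]
[0, [-12.9, 16.4, 13.5], [-1.22, 2.33, -3.66]]
[0, [-14.5, 15.2, 13.3], [-1.22, 2.33, -3.66]]
[0, [-15.9, 14.0, 13.0], [-1.22, 2.33, -3.66]]
[0, [-17.3, 12.7, 12.6], [-1.22, 2.33, -3.66]]
[0, [-18.6, 11.2, 12.1], [-1.22, 2.33, -3.66]]
[0, [-19.7, 9.8, 11.6], [-1.22, 2.33, -3.66]]
[0, [-20.8, 8.2, 11.0], [-1.22, 2.33, -3.66]]
[0, [-21.7, 6.6, 10.3], [-1.22, 2.33, -3.66]]
[-0.681 -0.082  0.475  2.019  0.432  1.229 -0.134]
-- [(580, -450, 246, -8, 43)]
[ 580. -450.  246.] q [-1.21 -0.41  1.57  2.04  0.43  0.35  1.87] m 0.0 e 174.6 rows 17 12
[ 600. -172.  162.] q [-1.48 -0.41  1
[... 1854 characters left out ...]
2.04 -0.22  0.18  1.69] m 0.133 e 0.0 rows 17 11
[ 600. -172.  162.] q [ 1.2   0.24 -0.77  2.23 -0.99  0.31  2.85] m 0.0 e 27.8 rows 12 9
[ 658. -153.  159.] q [ 1.04  0.33 -0.73  2.14 -0.77  0.22  2.85] m 0.0 e 0.7 rows 4 1
[ 658. -153.  143.] q [ 1.07  0.37 -0.77  2.15 -0.76  0.17  2.85] m 0.0 e 1.8 rows 2 0
-- [(520, -440, 280, -20, 35)]
[ 520. -440.  280.] q [-1.09 -0.41  1.57  1.99  0.39  0.55  1.65] m 0.0 e 62.0 rows 16 11
[ 600. -172.  162.] q [-1.48 -0.41  1.57  2.28  0.47  0.19  1.76] m 0.0 e 133.2 rows 11 3
[ 658. -153.  159.] q [-1.62 -0.41  1.57  2.25  0.52  0.16  1.64] m 0.0 e 208.0 rows 5 1
[ 658. -153.  143.] q [-1.68 -0.41  1.57  2.26  0.63  0.13  1.55] m 0.0 e 257.4 rows 8 1
```

```bash
cat > srch5.py <<'E'
from fast import *
from place import tcp
from h import toolR
import sys,time
seed=int(sys.argv[1]);NW=int(sys.argv[3])
rng=np.random.default_rng(seed);q0=np.array([float(a) for a in sys.argv[2].split(",")])
pa,Ra=tcp(-45,0,14);pi,_=tcp(0,0,14);ph,_=tcp(0,0,-2)
lo1=[400,-450,245,-110,-15];hi1=[590,150,420,40,44.]
lo=np.array(lo1*NW,float);hi=np.array(hi1*NW,float)
lo[-5:]=[430,-450,245,-110,10];hi[-5:]=[590,-280,330,30,44]
D=5*NW
prt=[np.zeros(7)]
for s in range(3):
    g=np.random.default_rng(100+s).normal(0,.03,7);prt.append(g)
def run(v,q,verb=0):
    cost=0;tot=0;W=[(v[5*i:5*i+3],toolR(*v[5*i+3:5*i+5])) for i in range(NW)]+[(pa+[-14,-12,3],Ra),(pi,Ra),(ph,Ra)]
    for i,(x,R) in enumerate(W):
        tr=[(0,q)];x0=fkj(q)[0];q,m,e,n=track(q,x,R,40. if not verb else 25.,tr);tot+=n
        dq=max(np.abs(tr[k+1][1]-tr[k][1]).max() for k in range(len(tr)-1))
        if verb: print(np.round(x),"q",q.round(2),"m",round(m,3),"e",round(e,1),n,"dq",dq.round(2))
        cost+=min(e,300)+400*max(0,(.12 if i<NW+1 else .08)-m)+60*max(0,dq-.3)
        if i<NW:
            for f in np.linspace(0,1,8):
                p=x0+(x-x0)*f
                if -330<p[1]<20: cost+=max(0,p[0]-(540-.16*(p[1]+150)))
        if cost>600: return 600+100*(NW+3-i),q
    return cost+.3*tot,q
def rob(v,best):
    c=0
    for g in prt:
        c=max(c,run(v,q0+g)[0])
        if c>best: return c
    return c
if __name__=="__main__":
    t=time.time();pop=[]
    for _ in range(80):
        v=rng.uniform(lo,hi);pop.append((rob(v,1e9),v))
    pop.sort(key=lambda a:a[0]);pop=pop[:12]
    while time.time()-t<float(sys.argv[4]):
        a=pop[rng.integers(len(pop))][1];b=pop[rng.integers(len(pop))][1]
        v=np.where(rng.random(D)<.3,b,a)+rng.normal(0,1,D)*(hi-lo)*rng.choice([.02,.08,.2])*(rng.random(D)<.5)
        v=np.clip(v,lo,hi);c=rob(v,pop[-1][0])
        if c<pop[-1][0]: pop[-1]=(c,v);pop.sort(key=lambda a:a[0])
    print(pop[0][0]);run(pop[0][1],q0,1);print(pop[0][1].round(0).tolist())
E
Q=" -0.681,-0.082,0.475,2.019,0.432,1.229,-0.134"
OMP_NUM_THREADS=1 python3 srch5.py 1 "$Q" 2 540 > sr_1.txt 2>&1 &
OMP_NUM_THREADS=1 python3 srch5.py 2 "$Q" 2 540 > sr_2.txt 2>&1 &
OMP_NUM_THREADS=1 python3 srch5.py 3 "$Q" 3 540 > sr_3.txt 2>&1 &
OMP_NUM_THREADS=1 python3 srch5.py 4 "$Q" 3 540 > sr_4.txt 2>&1 & wait; cat sr_*.txt
```

```text
9.038956236181166
[ 590. -442.  245.] q [-0.21  0.28  0.74  2.01  0.6   0.28  0.52] m 0.234 e 0.0 17 dq 0.07
[ 590. -450.  245.] q [ 0.72  0.19 -0.1   2.02 -0.02  0.19  1.6 ] m 0.134 e 0.0 5 dq 0.28
[ 600. -172.  162.] q [ 1.5   0.36 -1.13  2.23 -0.48  0.21  2.67] m 0.12 e 0.0 12 dq 0.15
[ 658. -153.  159.] q [ 1.18  0.38 -0.9   2.14 -0.43  0.18  2.55] m 0.128 e 0.0 3 dq 0.11
[ 658. -153.  143.] q [ 1.17  0.41 -0.89  2.15 -0.42  0.14  2.56] m 0.091 e 0.0 2 dq 0.02
[590.0, -442.0, 245.0, -56.0, 44.0, 590.0, -450.0, 245.0, -36.0, 43.0]
9.029556385482344
[ 590. -416.  245.] q [-0.28  0.25  0.76  2.03  0.68  0.31  0.42] m 0.257 e 0.0 16 dq 0.07
[ 590. -449.  245.] q [ 0.74  0.19 -0.12  2.02 -0.04  0.19  1.63] m 0.13 e 0.0 5 dq 0.3
[ 600. -172.  162.] q [ 1.5   0.35 -1.13  2.23 -0.49  0.21  2.68] m 0.12 e 0.0 12 dq 0.15
[ 658. -153.  159.] q [ 1.18  0.38 -0.9   2.14 -0.45  0.18  2.56] m 0.129 e 0.0 3 dq 0.11
[ 658. -153.  143.] q [ 1.17  0.41 -0.89  2.15 -0.44  0.14  2.57] m 0.092 e 0.0 2 dq 0.02
[590.0, -416.0, 245.0, -56.0, 44.0, 590.0, -449.0, 245.0, -36.0, 43.0]
10.24726385863812
[ 45
[... 606 characters left out ...]
 590.0, -450.0, 245.0, -35.0, 42.0]
9.650628046372923
[ 424. -238.  282.] q [-0.54 -0.05  0.6   2.1   0.67  1.12 -0.24] m 0.324 e 0.0 8 dq 0.03
[ 529. -450.  245.] q [-0.26  0.22  0.78  2.07  0.81  0.38  0.22] m 0.335 e 0.0 10 dq 0.08
[ 590. -450.  245.] q [ 0.71  0.19 -0.09  2.02 -0.03  0.19  1.6 ] m 0.134 e 0.0 7 dq 0.26
[ 600. -172.  162.] q [ 1.49  0.35 -1.12  2.23 -0.5   0.21  2.69] m 0.121 e 0.0 12 dq 0.15
[ 658. -153.  159.] q [ 1.18  0.38 -0.89  2.14 -0.45  0.18  2.57] m 0.13 e 0.0 3 dq 0.11
[ 658. -153.  143.] q [ 1.16  0.41 -0.88  2.15 -0.45  0.14  2.58] m 0.093 e 0.0 2 dq 0.02
[424.0, -238.0, 282.0, -89.0, 33.0, 529.0, -450.0, 245.0, -65.0, 44.0, 590.0, -450.0, 245.0, -36.0, 43.0]
```

```bash
python3 go.py 588 -442 248 -56 43.5 14
```

```text
t 7.7 total rot deg [-22.23  11.8  -17.66] tool shift [ 33.4 342.1 189.7] q [-0.68 -0.08  0.48  2.02  0.43  1.23 -0.13] F [ 0.3  0.6 -2.1] open 0.128
[0, [2.4, 24.4, 13.6], [-1.59, 0.84, -1.26]]
[0, [1.6, 24.1, 14.3], [-1.59, 0.84, -1.26]]
[0, [0.9, 23.7, 14.9], [-1.59, 0.84, -1.26]]
[0, [0.2, 23.3, 15.6], [-1.59, 0.84, -1.26]]
[0, [-0.6, 22.9, 16.2], [-1.59, 0.84, -1.26]]
[0, [-1.3, 22.4, 16.8], [-1.59, 0.84, -1.26]]
[0, [-2.1, 21.9, 17.4], [-1.59, 0.84, -1.26]]
[0, [-2.8, 21.3, 18.0], [-1.59, 0.84, -1.26]]
[0, [-3.5, 20.7, 18.5], [-1.59, 0.84, -1.26]]
[0, [-4.3, 20.1, 19.0], [-1.59, 0.84, -1.26]]
[0, [-5.0, 19.5, 19.5], [-1.59, 0.84, -1.26]]
[0, [-5.7, 18.8, 20.0], [-1.59, 0.84, -1.26]]
[0, [-6.4, 18.1, 20.4], [-1.59, 0.84, -1.26]]
[0, [-7.1, 17.4, 20.8], [-1.59, 0.84, -1.26]]
```

>>> drive_tool([
  [0, [2.5, 24, 13.5], [-1.6, 0.8, -1.3]],
  [0, [1.5, 24, 14], [-1.6, 0.8, -1.3]],
  [0, [1, 24, 15], [-1.6, 0.8, -1.3]],
  [0, [0, 23, 15.5], [-1.6, 0.8, -1.3]],
  [0, [-0.5, 23, 16], [-1.6, 0.8, -1.3]],
])

```text
t: 8.2
tcp_pos: [514.4, -204.5, 281.1]
ee_rot: [2.629, -0.007, 0.362]
ft_force: [-0.3, -0.1, -1.5]
opening: 0.126
```

>>> drive_tool([
  [0, [-1.5, 22.5, 17], [-1.6, 0.8, -1.3]],
  [0, [-2, 22, 17.5], [-1.6, 0.8, -1.3]],
  [0, [-3, 21, 18], [-1.6, 0.8, -1.3]],
  [0, [-3.5, 20.5, 18.5], [-1.6, 0.8, -1.3]],
  [0, [-4, 20, 19], [-1.6, 0.8, -1.3]],
])

```text
t: 8.7
tcp_pos: [555.3, -341.1, 256.7]
ee_rot: [2.487, 0.002, 0.496]
ft_force: [0.0, 0.1, -2.1]
opening: 0.13
```

```bash
python3 go.py 588 -442 248 -56 43.5 4
```

```text
t 8.7 total rot deg [-5.97  3.73 -4.16] tool shift [-19.2  77.4  70.5] q [-0.41  0.14  0.73  2.04  0.65  0.6   0.32] F [ 0.   0.1 -2.1] open 0.13
[0, [-4.8, 19.4, 17.6], [-1.49, 0.93, -1.04]]
[0, [-5.4, 18.8, 18.0], [-1.49, 0.93, -1.04]]
[0, [-6.1, 18.2, 18.4], [-1.49, 0.93, -1.04]]
[0, [-6.7, 17.6, 18.8], [-1.49, 0.93, -1.04]]
```

>>> drive_tool([
  [0, [-5, 19, 17.5], [-1.5, 0.9, -1]],
  [0, [-5.5, 19, 18], [-1.5, 0.9, -1]],
  [0, [-6, 18, 18], [-1.5, 0.9, -1]],
  [0, [-6.5, 17, 18], [-1.5, 0.9, -1]],
])

```text
t: 9.1
tcp_pos: [585.0, -443.1, 242.3]
ee_rot: [2.384, 0.005, 0.591]
ft_force: [0.4, -0.0, -1.8]
opening: 0.129
```

```bash
python3 go.py 588 -448 248 -36 43 8;  python3 - <<'E'
from chk import *
from workcell import arm
q=A(arm.observe()["joint_positions"]);print(q.round(3))
for W in ([(588,-448,248,-36,43)],[(588,-448,248,-40,43)],[(588,-448,248,-32,43)]): print('--',W);chk(q,W)
E
```

```text
t 9.1 total rot deg [  0.37  14.02 -14.47] tool shift [-0.3  8.1 -0.2] q [-0.2   0.3   0.73  1.99  0.59  0.31  0.53] F [ 0.4 -0.  -1.8] open 0.129
[0, [-0.0, 1.0, -0.0], [0.05, 1.75, -1.81]]
[0, [-0.1, 1.0, -0.0], [0.05, 1.75, -1.81]]
[0, [-0.1, 1.0, -0.0], [0.05, 1.75, -1.81]]
[0, [-0.1, 1.0, -0.0], [0.05, 1.75, -1.81]]
[0, [-0.2, 1.0, -0.0], [0.05, 1.75, -1.81]]
[0, [-0.2, 1.0, -0.0], [0.05, 1.75, -1.81]]
[0, [-0.2, 1.0, -0.1], [0.05, 1.75, -1.81]]
[0, [-0.2, 1.0, -0.1], [0.05, 1.75, -1.81]]
[-0.199  0.297  0.727  1.987  0.587  0.312  0.526]
-- [(588, -448, 248, -36, 43)]
[ 588. -448.  248.] q [ 0.72  0.18 -0.09  2.03 -0.04  0.18  1.62] m 0.135 e 0.1 rows 5 6
[ 600. -172.  162.] q [ 1.48  0.34 -1.11  2.23 -0.55  0.21  2.73] m 0.119 e 0.0 rows 12 7
[ 658. -153.  159.] q [ 1.17  0.37 -0.88  2.14 -0.49  0.18  2.6 ] m 0.133 e 0.0 rows 3 2
[ 658. -153.  143.] q [ 1.15  0.41 -0.87  2.15 -0.48  0.14  2.61] m 0.095 e 0.0 rows 2 0
-- [(588, -448, 248, -40, 43)]
[ 588. -448.  248.] q [0.48 0.18 0.13 2.03 0.14 0.19 1.35] m 0.138 e 0.1 rows 4 5
[ 600. -172.  162.] q [ 1.48  0.34 -1.11  2.23 -0.54  0.21  2.73] m 0.105 e 0.0 rows 12 8
[ 658. -153.  159.] q [ 1.17  0.37 -0.88  2.14 -0.49  0.18  2.6 ] m 0.132 e 0.0 rows 3 2
[ 658. -153.  143.] q [ 1.16  0.41 -0.88  2.15 -0.48  0.14  2.61] m 0.095 e 0.0 rows 2 0
-- [(588, -448, 248, -32, 43)]
[ 588. -448.  248.] q [ 0.95  0.19 -0.31  2.02 -0.2   0.19  1.87] m 0.132 e 0.1 rows 6 8
[ 600. -172.  162.] q [ 1.48  0.34 -1.1   2.23 -0.55  0.21  2.73] m 0.117 e 0.0 rows 12 5
[ 658. -153.  159.] q [ 1.16  0.37 -0.88  2.14 -0.49  0.18  2.6 ] m 0.133 e 0.0 rows 3 2
[ 658. -153.  143.] q [ 1.15  0.41 -0.87  2.15 -0.48  0.14  2.61] m 0.095 e 0.0 rows 2 0
```

The predictions match the arm well now. Turning in place.

>>> drive_tool([
  [0, [0, 1.5, 0], [0, 1.8, -1.8]],
  [0, [0, 1.5, 0], [0, 1.8, -1.8]],
  [0, [0, 1.5, 0], [0, 1.8, -1.8]],
  [0, [0, 1, 0], [0, 1.8, -1.8]],
  [0, [0, 1, 0], [0, 1.8, -1.8]],
])

```text
t: 9.6
tcp_pos: [581.8, -448.5, 235.9]
ee_rot: [2.399, 0.011, 0.813]
ft_force: [-0.6, 0.9, -1.6]
opening: 0.131
```

>>> drive_tool([
  [0, [0, 1, 0], [0, 1.8, -1.8]],
  [0, [0, 1, 0], [0, 1.8, -1.8]],
  [0, [0, 1, 0], [0, 1.8, -1.8]],
])

```text
t: 9.9
tcp_pos: [580.2, -447.9, 231.4]
ee_rot: [2.411, 0.006, 0.95]
ft_force: [0.7, -0.2, -2.3]
opening: 0.126
```

```bash
python3 place.py -75 -10 22 14;  python3 - <<'E'
from chk import *
from workcell import arm
q=A(arm.observe()["joint_positions"]);print(q.round(3))
chk(q,[])
E
```

```text
tcp target [ 585.9 -174.9  166.5]
hook_mid est in slot frame [-128.91 -293.74   87.49] rot err deg [ -1.03  -1.62 -44.57]
t 9.9 total rot deg [  1.62  29.44 -33.48] tool shift [ 225.8 -157.2  -55.5] q [0.57 0.23 0.02 1.99 0.11 0.19 1.44] F [ 0.7 -0.2 -2.3] open 0.126
[0, [16.1, -11.2, -4.0], [0.12, 2.1, -2.39]]
[0, [16.7, -10.6, -3.3], [0.12, 2.1, -2.39]]
[0, [17.3, -9.9, -2.7], [0.12, 2.1, -2.39]]
[0, [17.7, -9.1, -2.0], [0.12, 2.1, -2.39]]
[0, [18.2, -8.4, -1.4], [0.12, 2.1, -2.39]]
[0, [18.5, -7.6, -0.7], [0.12, 2.1, -2.39]]
[0, [18.8, -6.8, 0.0], [0.12, 2.1, -2.39]]
[0, [19.1, -6.0, 0.7], [0.12, 2.1, -2.39]]
[0, [19.3, -5.2, 1.5], [0.12, 2.1, -2.39]]
[0, [19.4, -4.4, 2.2], [0.12, 2.1, -2.39]]
[0, [19.5, -3.6, 2.9], [0.12, 2.1, -2.39]]
[0, [19.5, -2.8, 3.6], [0.12, 2.1, -2.39]]
[0, [19.5, -2.0, 4.3], [0.12, 2.1, -2.39]]
[0, [19.4, -1.1, 5.1], [0.12, 2.1, -2.39]]
[0.574 0.23  0.018 1.991 0.109 0.192 1.443]
[ 600. -172.  162.] q [ 1.54  0.39 -1.18  2.23 -0.3   0.19  2.5 ] m 0.108 e 0.0 rows 12 7
[ 658. -153.  159.] q [ 1.22  0.4  -0.96  2.14 -0.28  0.17  2.4 ] m 0.119 e 0.0 rows 3 2
[ 658. -153.  143.] q [ 1.2   0.43 -0.93  2.15 -0.26  0.13  2.41] m 0.084 e 0.0 rows 2 0
```

>>> drive_tool([
  [0, [16, -11, -4.5], [0, 2.1, -2.4]],
  [0, [16.5, -10.5, -4], [0, 2.1, -2.4]],
  [0, [17, -10, -3.5], [0, 2.1, -2.4]],
  [0, [17.5, -9, -2.5], [0, 2.1, -2.4]],
  [0, [18, -8.5, -2], [0, 2.1, -2.4]],
])

```text
t: 10.4
tcp_pos: [573.0, -350.7, 202.2]
ee_rot: [2.427, 0.004, 1.228]
ft_force: [-0.7, 0.3, -2.9]
opening: 0.129
```

>>> drive_tool([
  [0, [18.5, -7.5, -1], [0, 2.1, -2.4]],
  [0, [19, -7, 0], [0, 2.1, -2.4]],
  [0, [19, -6, 0.5], [0, 2.1, -2.4]],
  [0, [19, -5, 1], [0, 2.1, -2.4]],
  [0, [19, -4.5, 2], [0, 2.1, -2.4]],
])

```text
t: 10.9
tcp_pos: [567.5, -248.2, 172.8]
ee_rot: [2.44, -0.008, 1.513]
ft_force: [0.9, 0.4, -1.6]
opening: 0.126
```

```bash
python3 place.py -70 -3 20 5;  python3 - <<'E'
from chk import *
from workcell import arm
q=A(arm.observe()["joint_positions"]);print(q.round(3))
chk(q,[])
E
```

```text
tcp target [ 589.8 -167.2  164.5]
hook_mid est in slot frame [-104.97  -84.22   28.33] rot err deg [  0.42  -0.25 -12.31]
t 10.9 total rot deg [ 0.25  7.58 -9.7 ] tool shift [82.   7.7 18.1] q [ 1.41  0.3  -0.99  2.18 -0.31  0.16  2.32] F [ 0.9  0.4 -1.6] open 0.126
[0, [16.4, 1.5, 3.6], [0.05, 1.52, -1.94]]
[0, [16.2, 2.1, 4.1], [0.05, 1.52, -1.94]]
[0, [16.0, 2.6, 4.5], [0.05, 1.52, -1.94]]
[0, [15.8, 3.2, 4.9], [0.05, 1.52, -1.94]]
[0, [15.6, 3.7, 5.3], [0.05, 1.52, -1.94]]
[ 1.406  0.302 -0.989  2.18  -0.306  0.159  2.319]
[ 600. -172.  162.] q [ 1.54  0.39 -1.19  2.23 -0.27  0.19  2.47] m 0.115 e 0.0 rows 4 1
[ 658. -153.  159.] q [ 1.23  0.4  -0.97  2.14 -0.25  0.17  2.37] m 0.118 e 0.0 rows 3 2
[ 658. -153.  143.] q [ 1.2   0.43 -0.94  2.15 -0.23  0.13  2.38] m 0.083 e 0.0 rows 2 0
```

>>> drive_tool([
  [0, [4, 0, -3], [0, 1.5, -1.9]],
  [0, [3, 0, -2], [0, 1.5, -1.9]],
  [0, [2, 0, -1], [0, 1.5, -1.9]],
  [0, [0, 0, -1], [0, 1.5, -1.9]],
  [0, [0, 0, 0], [0, 0.4, -0.5]],
])

```text
t: 11.4
tcp_pos: [556.7, -233.5, 171.0]
ee_rot: [2.449, -0.015, 1.703]
ft_force: [0.3, -0.7, -1.5]
opening: 0.128
```

```bash
python3 place.py -70 0 16 5;  python3 - <<'E'
from h import *
from workcell import arm
s=arm.observe();print(s["tcp_pos"].round(1).tolist(),s["ee_rot"].round(4).tolist(),np.abs(s["dq"]).max())
snap("wrist","w6")
E
```

```text
tcp target [ 589.3 -164.2  160.5]
hook_mid est in slot frame [-112.91  -64.15   26.32] rot err deg [ 0.88  0.33 -1.44]
t 11.4 total rot deg [-0.33  0.25 -1.67] tool shift [64.2 24.6 35.2] q [ 1.58  0.4  -1.15  2.15 -0.26  0.27  2.5 ] F [ 0.3 -0.7 -1.5] open 0.128
[0, [12.8, 4.9, 7.0], [-0.07, 0.05, -0.33]]
[0, [12.8, 5.0, 7.1], [-0.07, 0.05, -0.33]]
[0, [12.8, 5.1, 7.1], [-0.07, 0.05, -0.33]]
[0, [12.7, 5.1, 7.1], [-0.07, 0.05, -0.33]]
[0, [12.7, 5.2, 7.1], [-0.07, 0.05, -0.33]]
[556.7, -233.5, 171.0] [2.4495, -0.0153, 1.7027] 0.09293429420240795
```

View pics/w6.png

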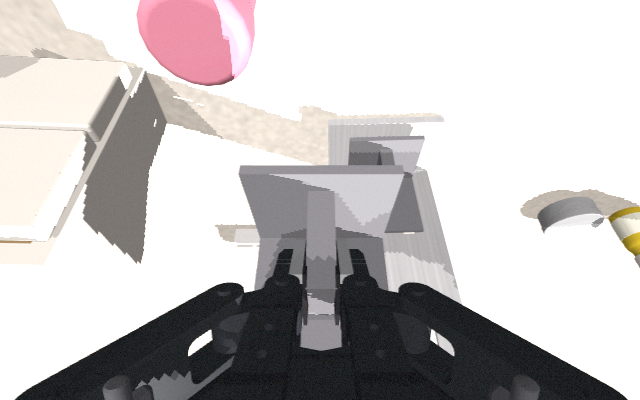

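The panel's right edge (410–460, 170–300) and the mounted shelf (350–420, 137–232) are visible to the right; the slots are hidden behind the gripper. I check the panel plane, the edge and the held shelf in this view.

```bash
cat > rel.py <<'E'
from held import *
import place
def rel(f,pose):
    im,P=pts("wrist",f);L=(P-place.Ou)@place.U
    v,u=np.mgrid[0:400,0:640];x,y,z=L[...,0],L[...,1],L[...,2]
    m=(abs(x)<6)&(z>95)&(z<235)&(abs(y)<62)&(u>380)
    Q=L[m];A=np.c_[Q[:,1],Q[:,2],np.ones(len(Q))];c=np.linalg.lstsq(A,Q[:,0],rcond=None)[0]
    print("panel",c.round(3),len(Q),"x mid",Q[:,0].mean(),"edge y",np.percentile(Q[:,1],[99,99.7]))
    lf=L[(abs(z-87)<4)&(x>-8)&(x<1)&(abs(y)<45)&(u>300)];print("mounted rim z",np.median(lf[:,2]) if len(lf) else None,len(lf))
    held2(f,pose)
E
python3 - <<'E'
from rel import *
rel("w6",((556.7,-233.5,171.0),(2.4495,-.0153,1.7027)))
E
```

```text
panel [ 0.   0.  -0.6] 3438 x mid -0.2487591100829098 edge y [54.48 54.8 ]
mounted rim z 86.3680667226577 423
w6 floor z=ax+by+c [0.01 0.   3.13] 5886 z at mid 2.807510470500292
 floor x [-60.69 -60.5  -20.71] y [-32.92  36.55]
 front edge x vs y [  0.01 -60.59]
 bp [-0.   -0.   -1.88] 1440 [-33.08  36.8 ] [10.08 58.69]
```

```bash
sed -i 's/off=np.array(\[1.7,1.5,-1.1\])/off=np.array([1.9,1.8,-1.4])/' place.py; python3 place.py -50 0 15 5
```

```text
tcp target [ 608.9 -161.4  159.8]
hook_mid est in slot frame [-112.82  -63.77   25.81] rot err deg [ 0.9   0.35 -1.45]
t 11.45 total rot deg [-0.35  0.24 -1.69] tool shift [64.3 39.6 48.3] q [ 1.58  0.4  -1.15  2.15 -0.26  0.27  2.5 ] F [-0.3 -0.3 -1.5] open 0.127
[0, [12.9, 7.9, 9.7], [-0.07, 0.05, -0.34]]
[0, [12.8, 8.0, 9.7], [-0.07, 0.05, -0.34]]
[0, [12.8, 8.1, 9.7], [-0.07, 0.05, -0.34]]
[0, [12.7, 8.1, 9.7], [-0.07, 0.05, -0.34]]
[0, [12.6, 8.2, 9.7], [-0.07, 0.05, -0.34]]
```

>>> drive_tool([
  [0, [13, 8, 9.5], [-0.1, 0, -0.3]],
  [0, [13, 8, 9.5], [-0.1, 0, -0.3]],
  [0, [13, 8, 9], [-0.1, 0, -0.3]],
  [0, [12.5, 8, 9], [-0.1, 0, -0.3]],
  [0, [9, 8, 9], [0, 0, -0.3]],
])

```text
t: 11.95
tcp_pos: [606.0, -167.1, 157.9]
ee_rot: [2.447, -0.004, 1.71]
ft_force: [0.5, -0.0, -2.0]
opening: 0.126
```

```bash
python3 place.py -35 0 14 2
```

```text
tcp target [ 623.7 -159.1  158.8]
hook_mid est in slot frame [-53.62  -5.59  13.03] rot err deg [ 0.24  0.2  -1.03]
t 11.95 total rot deg [-0.2   0.48 -0.95] tool shift [ 5.5 14.9 11.2] q [ 1.24  0.37 -0.96  2.15 -0.25  0.16  2.34] F [ 0.5 -0.  -2. ] open 0.126
[0, [2.7, 7.4, 5.6], [-0.1, 0.24, -0.47]]
[0, [2.6, 7.5, 5.6], [-0.1, 0.24, -0.47]]
```

>>> drive_tool([
  [0, [3, 7.5, 5], [-0.1, 0.2, -0.4]],
  [0, [1.5, 5, 3.5], [-0.1, 0.2, -0.4]],
  [0, [0, 0, 0], [0, 0, 0]],
])

```text
t: 12.25
tcp_pos: [620.9, -155.3, 158.4]
ee_rot: [2.446, -0.002, 1.731]
ft_force: [-0.4, 0.1, -1.2]
opening: 0.129
```

```bash
python3 place.py -16 0 14 1
```

```text
tcp target [ 642.5 -156.1  158.8]
hook_mid est in slot frame [-37.2    4.23  13.55] rot err deg [0.11 0.12 0.17]
t 12.25 total rot deg [-0.12 -0.2   0.06] tool shift [-4.3 16.6 13.3] q [ 1.17  0.37 -0.93  2.13 -0.23  0.16  2.32] F [-0.4  0.1 -1.2] open 0.129
[0, [-4.3, 16.6, 13.3], [-0.12, -0.2, 0.06]]
```

>>> drive_tool([
  [0, [-3, 7, 5.5], [-0.1, -0.1, 0]],
  [0, [-0.5, 7, 5.5], [0, 0, 0]],
  [0, [0, 0, 0], [0, 0, 0]],
  [0, [0, 0, 0], [0, 0, 0]],
])

```text
t: 12.65
tcp_pos: [637.0, -157.4, 156.9]
ee_rot: [2.448, -0.003, 1.726]
ft_force: [-0.4, -0.1, -0.7]
opening: 0.127
```

```bash
python3 place.py -16 0 14 1;python3 - <<'E'
from rel import *
from workcell import arm
s=arm.observe();place.now();print(s["tcp_pos"].round(1),s["ee_rot"].round(4))
snap("wrist","w7");snap("scene","s7")
rel("w7",(s["tcp_pos"],s["ee_rot"]))
im,_,_,_=load("scene","s7");crop(im,200,350,170,320,4,"s7c",1.8)
E
```

```text
tcp target [ 642.5 -156.1  158.8]
hook_mid est in slot frame [-21.56  -0.45  11.97] rot err deg [ 0.17  0.24 -0.1 ]
t 12.65 total rot deg [-0.24 -0.07 -0.18] tool shift [0.4 5.6 2.1] q [ 1.1   0.39 -0.86  2.1  -0.22  0.17  2.3 ] F [-0.4 -0.1 -0.7] open 0.127
[0, [0.4, 5.6, 2.1], [-0.24, -0.07, -0.18]]
hook_mid est in slot frame [-21.56  -0.45  11.97] rot err deg [ 0.17  0.24 -0.1 ]
[ 637.  -157.4  156.9] [ 2.45 -0.    1.73]
panel [ 0.01  0.   -0.59] 1612 x mid -0.21162893407235403 edge y [54.74 54.9 ]
mounted rim z None 0
w7 floor z=ax+by+c [0.01 0.   3.2 ] 5909 z at mid 2.8505840040734545
 floor x [-60.63 -60.49 -20.57] y [-32.93  36.53]
 front edge x vs y [  0.   -60.49]
 bp [-0.   -0.   -1.78] 1440 [-33.05  36.75] [10.09 58.69]
```

View pics/s7c.png

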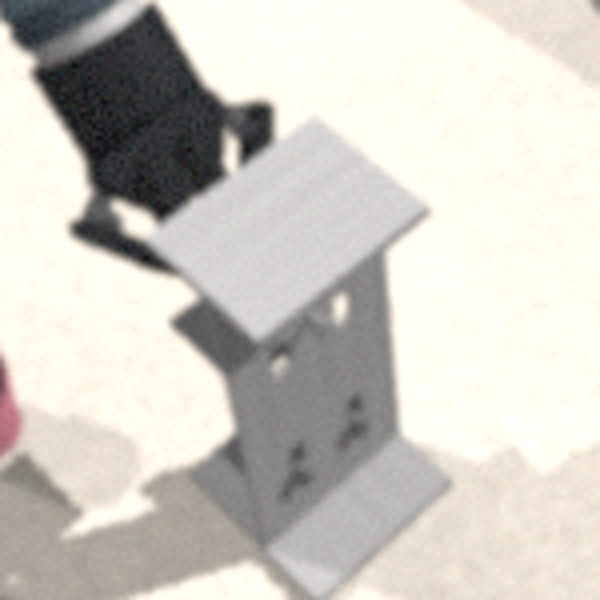

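View pics/w7.png

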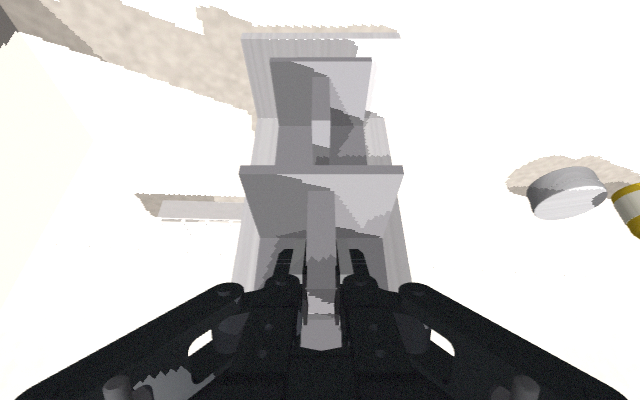

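Everything agrees: the panel edge is at 54.9, the held shelf is unchanged, and in the scene view the shelf stands level in front of the slots. Advancing the hooks into the slots.

>>> drive_tool([
  [0, [0.3, 7, 3], [-0.2, 0, -0.1]],
  [0, [0.2, 4, 2.5], [0, 0, 0]],
  [0, [0, 0, 0], [0, 0, 0]],
])

```text
t: 13.05
tcp_pos: [648.5, -155.8, 159.7]
ee_rot: [2.444, -0.002, 1.726]
ft_force: [0.4, 0.8, -0.3]
opening: 0.125
```

```bash
python3 place.py 1 0 14 1
```

```text
tcp target [ 659.3 -153.5  158.8]
hook_mid est in slot frame [-9.97 -0.72 14.8 ] rot err deg [ 0.12  0.05 -0.13]
t 13.05 total rot deg [-0.05 -0.01 -0.18] tool shift [0.7 7.9 7.7] q [ 1.05  0.39 -0.83  2.08 -0.21  0.17  2.28] F [ 0.4  0.8 -0.3] open 0.125
[0, [0.7, 7.9, 7.7], [-0.05, -0.01, -0.18]]
```

>>> drive_tool([
  [0, [0.5, 3.5, 2.8], [0, 0, -0.1]],
  [0, [0.2, 2.5, 2], [0, 0, 0]],
  [0, [0, 0, 0], [0, 0, 0]],
])

```text
t: 13.35
tcp_pos: [655.8, -154.3, 159.2]
ee_rot: [2.446, -0.001, 1.727]
ft_force: [-2.9, -1.0, 1.4]
opening: 0.128
```

```bash
python3 place.py 1 0 14 1
```

```text
tcp target [ 659.3 -153.5  158.8]
hook_mid est in slot frame [-2.46 -0.3  14.33] rot err deg [ 0.06  0.15 -0.07]
t 13.35 total rot deg [-0.15 -0.   -0.1 ] tool shift [0.3 2.5 2.6] q [ 1.02  0.39 -0.8   2.06 -0.21  0.17  2.26] F [-2.9 -1.   1.4] open 0.128
[0, [0.3, 2.5, 2.6], [-0.15, -0.0, -0.1]]
```

>>> drive_tool([
  [0, [0.2, 2, 1.8], [-0.1, 0, 0]],
  [0, [0, 1.2, 1], [0, 0, 0]],
  [0, [0, 0.3, 0.2], [0, 0, 0]],
])

```text
t: 13.65
tcp_pos: [657.6, -154.1, 157.5]
ee_rot: [2.451, -0.002, 1.727]
ft_force: [-4.4, 0.2, -0.3]
opening: 0.127
```

```bash
python3 place.py 0 0 0 1
```

```text
tcp target [ 658.3 -153.6  144.8]
hook_mid est in slot frame [-0.66 -0.41 12.48] rot err deg [ 0.09  0.4  -0.07]
t 13.65 total rot deg [-0.4  -0.02 -0.11] tool shift [ 0.3 -7.4 10.2] q [ 1.    0.4  -0.79  2.06 -0.2   0.17  2.26] F [-4.4  0.2 -0.3] open 0.127
[0, [0.3, -7.4, 10.2], [-0.4, -0.02, -0.11]]
```

The hooks are through (x≈-0.7, z≈12.5), with about 4 N from the catch. Pressing straight down in small steps.

>>> drive_tool([
  [0, [0.2, -1.2, 2.5], [-0.2, 0, -0.1]],
  [0, [0, -1.6, 2.4], [0, 0, 0]],
  [0, [0, -1.6, 2.4], [0, 0, 0]],
])

```text
t: 13.95
tcp_pos: [657.9, -154.6, 148.9]
ee_rot: [2.448, 0.001, 1.727]
ft_force: [-3.2, -0.6, 0.4]
opening: 0.129
```

```bash
python3 place.py 0 0 0 1
```

```text
tcp target [ 658.3 -153.6  144.8]
hook_mid est in slot frame [-0.47 -0.87  3.93] rot err deg [-0.06  0.28 -0.04]
t 13.95 total rot deg [-0.28  0.07  0.01] tool shift [ 0.9 -2.1  3.5] q [ 0.99  0.41 -0.78  2.06 -0.19  0.15  2.26] F [-3.2 -0.6  0.4] open 0.129
[0, [0.9, -2.1, 3.5], [-0.28, 0.07, 0.01]]
```

>>> drive_tool([
  [0, [0.7, -1, 2.2], [-0.2, 0, 0]],
  [0, [0, -1.2, 2], [0, 0, 0]],
  [0, [0, -1, 1.6], [0, 0, 0]],
])

```text
t: 14.25
tcp_pos: [657.8, -153.7, 144.1]
ee_rot: [2.447, 0.002, 1.728]
ft_force: [-35.2, -0.8, 36.3]
opening: 0.129
```

```bash
python3 place.py 0 0 -2 1
```

```text
tcp target [ 658.3 -153.6  142.8]
hook_mid est in slot frame [-0.42  0.03 -0.84] rot err deg [-0.13  0.19  0.  ]
t 14.25 total rot deg [-0.19  0.09  0.08] tool shift [ 0.  -0.4  1.3] q [ 0.99  0.42 -0.77  2.07 -0.19  0.14  2.26] F [-35.2  -0.8  36.3] open 0.129
[0, [0.0, -0.4, 1.3], [-0.19, 0.09, 0.08]]
```

>>> drive_tool([
  [0, [0, -1.2, 0.9], [-0.1, 0, 0]],
  [0, [0, -0.8, 0.6], [0, 0, 0]],
])

```text
t: 14.45
tcp_pos: [657.8, -153.7, 144.4]
ee_rot: [2.443, 0.004, 1.728]
ft_force: [-5.5, -1.0, 4.1]
opening: 0.124
```

```bash
python3 place.py 0 0 -2 1
python3 - <<'E'
from rel import *
from workcell import arm
s=arm.observe();snap("wrist","w8");snap("scene","s8");snap("top","t8")
im,_,_,_=load("scene","s8");crop(im,200,350,170,320,4,"s8c",1.8)
im,_,_,_=load("top","t8");crop(im,350,450,130,230,6,"t8c",2)
E
```

```text
tcp target [ 658.3 -153.6  142.8]
hook_mid est in slot frame [-0.47  0.07 -0.47] rot err deg [-0.24 -0.02 -0.  ]
t 14.45 total rot deg [0.02 0.19 0.15] tool shift [ 0.  -0.6  1.5] q [ 0.99  0.42 -0.78  2.07 -0.19  0.13  2.26] F [-5.5 -1.   4.1] open 0.124
[0, [0.0, -0.6, 1.5], [0.02, 0.19, 0.15]]
```

View pics/s8c.png

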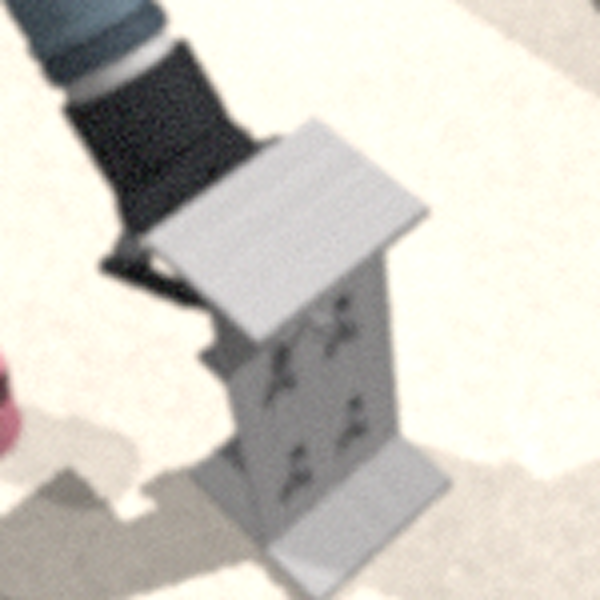

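View pics/w8.png

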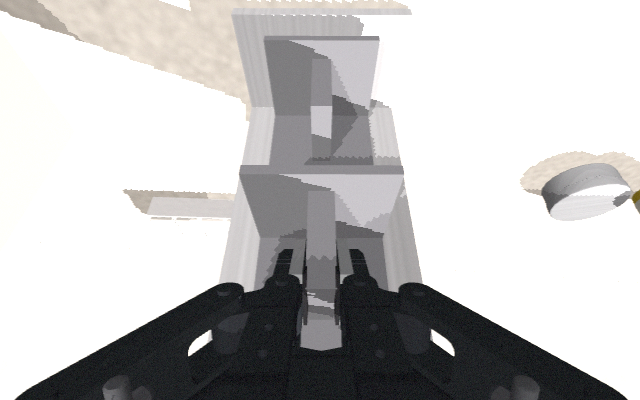

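Both hooks now show behind the panel like the lower pair. One more firm straight-down press to be sure it is seated before letting go.

>>> drive_tool([
  [0, [0, -1.7, 1.5], [0, 0, 0]],
  [0, [0, -2, 1.8], [0, 0, 0]],
])

```text
t: 14.8
tcp_pos: [657.8, -153.7, 144.1]
ee_rot: [2.441, 0.007, 1.728]
ft_force: [-29.7, -0.1, 31.3]
opening: 0.128
```

```bash
python3 place.py 0 0 -2 1
```

```text
tcp target [ 658.3 -153.6  142.8]
hook_mid est in slot frame [-0.53  0.11 -0.68] rot err deg [-0.4  -0.12  0.03]
t 14.8 total rot deg [0.12 0.29 0.27] tool shift [ 0.  -0.5  1.3] q [ 0.99  0.42 -0.78  2.07 -0.19  0.13  2.27] F [-29.7  -0.1  31.3] open 0.128
[0, [0.0, -0.5, 1.3], [0.12, 0.29, 0.27]]
```

It doesn't sink any further (same height under 31 N). Relaxing, then opening.

>>> drive_tool([
  [0, [0, 0, 0], [0, 0, 0]],
  [0, [0, 0, 0], [0, 0, 0]],
  [45, [0, 0, 0], [0, 0, 0]],
  [45, [0, 0, 0], [0, 0, 0]],
  [45, [0, 0, 0], [0, 0, 0]],
])

```text
t: 15.3
tcp_pos: [661.0, -153.2, 147.2]
ee_rot: [2.435, 0.009, 1.729]
ft_force: [-0.6, -0.9, -0.1]
opening: 0.45
```

```bash
python3 place.py 0 0 0 1
```

```text
tcp target [ 658.3 -153.6  144.8]
hook_mid est in slot frame [2.55 0.21 2.56] rot err deg [-0.54 -0.5   0.04]
t 15.3 total rot deg [0.5  0.39 0.38] tool shift [ 0.  -3.6  0. ] q [ 0.99  0.42 -0.78  2.07 -0.19  0.13  2.27] F [-0.6 -0.9 -0.1] open 0.45
[0, [0.0, -3.6, 0.0], [0.5, 0.39, 0.38]]
```

Force-free. Backing off along the tool axis with a slight move away from the board.

>>> drive_tool([
  [45, [0, -2, -8], [0, 0, 0]],
  [45, [0, -1, -14], [0, 0, 0]],
  [45, [0, -1, -18], [0, 0, 0]],
  [45, [0, -1, -18], [0, 0, 0]],
  [45, [0, -1, -18], [0, 0, 0]],
])

```text
t: 15.8
tcp_pos: [610.0, -158.4, 203.1]
ee_rot: [2.43, 0.008, 1.733]
ft_force: [0.2, -0.5, 0.5]
opening: 0.452
```

Run:
```python
from rel import *
from workcell import arm
s=arm.observe();print(s["tcp_pos"],s["ee_rot"],s["ft_force"],s["joint_positions"].round(2));place.now()
snap("wrist","w9");snap("scene","s9")
im,_,_,_=load("scene","s9");crop(im,200,350,170,320,4,"s9c",1.8)
```

```text
[ 610.05 -158.42  203.07] [2.43 0.01 1.73] [ 0.16 -0.51  0.5 ] [ 1.34  0.3  -1.08  2.13 -0.29  0.24  2.37]
hook_mid est in slot frame [-48.68   3.08  58.5 ] rot err deg [-0.44 -0.77  0.31]
```

View pics/w9.png

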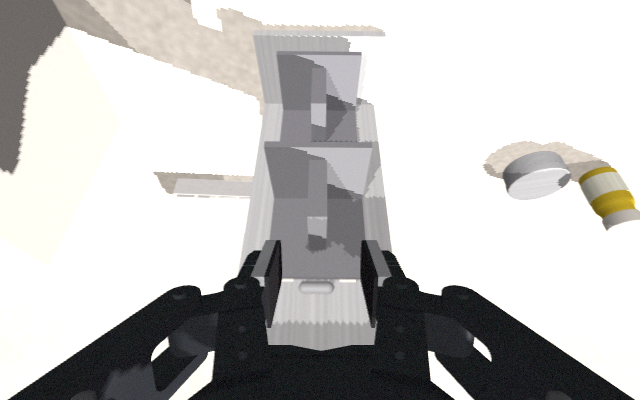

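View pics/s9c.png

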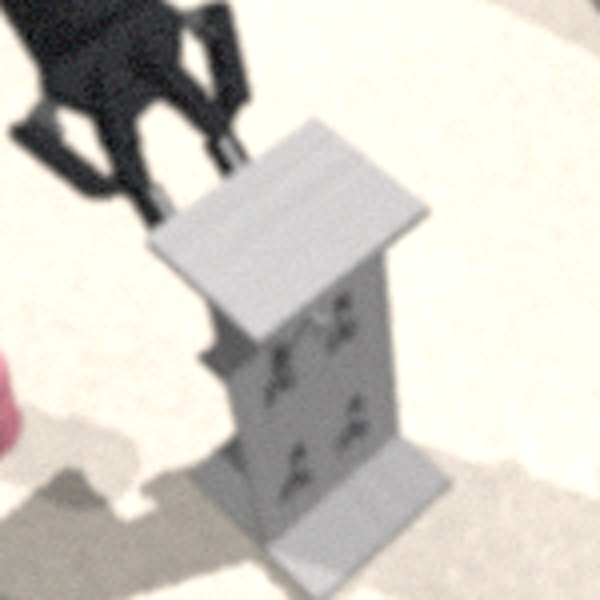

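The shelf hangs in the upper slots (rows 143–278), and the catch nose shows above its top edge at (316,287). I measure both with depth.

Run:
```python
from rel import *
im,P=pts("wrist","w9");L=(P-place.Ou)@place.U;x,y,z=[L[...,i] for i in range(3)]
v,u=np.mgrid[0:400,0:640]
r=(u>283)&(u<358)
pn=L[r&(v>298)&(v<335)&(abs(x)<6)];print("panel above x",np.median(pn[:,0]))
ct=L[r&(v>278)&(v<297)&(abs(y)<12)&(x<1)];print("catch x min/pct",np.percentile(ct[:,0],[1,5,50]),"z",np.percentile(ct[:,2],[5,95]))
for lo in range(184,204,2):
    q=L[r&(abs(y)<9)&(z>lo)&(z<lo+2)];print(lo,len(q),np.median(q[:,0]).round(2) if len(q) else None)
bp=L[r&(z>135)&(z<186)&(abs(x+4)<4)&(abs(y)>8)&(abs(y)<34)];A=np.c_[bp[:,1],bp[:,2]-165,np.ones(len(bp))];print("bp front x=ay+bz+c",np.linalg.lstsq(A,bp[:,0],rcond=None)[0].round(4),len(bp))
fl=L[(abs(z-125)<4)&(x>-60)&(x<-10)&(abs(y)>8)&(abs(y)<45)&(v>140)];print("floor top z",np.median(fl[:,2]),"y",np.percentile(fl[:,1],[.5,99.5]),"x",np.percentile(fl[:,0],[.5]),len(fl))
A=np.c_[fl[:,0]+30,fl[:,1],np.ones(len(fl))];print(np.linalg.lstsq(A,fl[:,2],rcond=None)[0].round(4))
fl=L[(abs(z-22)<4)&(x>-60)&(x<-10)&(abs(y)>8)&(abs(y)<34)];print("mounted floor top z (22)",np.median(fl[:,2]))
for n,f in(("top","top0"),("scene","scene0"),("scene","s9")):
    im,Q=pts(n,f)
    if n=="scene":
        for nm,(X,Y) in dict(crush=(515,-302),cup=(708,405),tin=(745,135),bott=(738,227)).items():
            m=(np.hypot(Q[...,0]-X,Q[...,1]-Y)<60)&(Q[...,2]>12);print(f,nm,Q[m].mean(0).round(1))
```

```text
panel above x -0.16657224670963763
catch x min/pct [-6.14 -5.62 -2.98] z [189.44 200.82]
184 72 -5.35
186 67 -5.45
188 153 -3.2
190 21 -3.62
192 63 -4.86
194 81 -5.11
196 107 -4.17
198 111 -0.66
200 75 -0.29
202 84 -0.36
bp front x=ay+bz+c [-0.   -0.02 -5.06] 3239
floor top z 123.2633253671923 y [-34.51  34.98] x [-59.82] 3358
[  0.02   0.   123.39]
mounted floor top z (22) 21.022381711604737
scene0 crush [ 522.9 -307.3   60. ]
scene0 cup [711.5 399.8  50.4]
scene0 tin [744.9 133.9  25.8]
scene0 bott [746.4 223.3  55.2]
s9 crush [ 523.  -307.2   60.1]
s9 cup [711.6 400.   50.4]
s9 tin [744.9 133.9  25.8]
s9 bott [746.3 223.6  55.5]
```

Run:
```python
from workcell import arm
s=arm.observe();print(s["t"],s["ft_force"],abs(s["dq"]).max());print(arm.finish_job())
```

```text
15.9 [ 0.72195607 -0.34074959 -0.14061598] 0.06280336909233504
the job is handed in; nothing more can be done
None
```

The grey shelf is hooked into the upper slots and pressed home, with the catch out over its back plate. I let go and handed the job in at 15.9 s of the 38 s allowed.

- **How it went:** I gripped the shelf by its divider with the tool leaning 40°. My first approach stalled because joints 2 and 3 reached the ends of their ranges. I backed off and carried the shelf round to the upright's other side, which put the elbow on the side the insertion pose needs. Then I put the hooks in about 12–14 mm above the seat and pressed down until the height stopped changing, at about 36 N.
- **Shelf position, last depth check after letting go:**
  - It is about 0.7 mm low, using the mounted shelf as reference.
  - It sits about 0.9 mm out from the face.
  - It is within 0.3 mm sideways.
  - It is tilted about 0.02 rad, front slightly low.
- **Catch:** the nose stands about 4.9 mm proud of the panel, above the shelf's top edge, so it is out.
- **Bystanders and robot:** the crusher, cup, tin and bottle all read within 0.5 mm of where they started. The gripper was clear of the shelf and the wrist force was near zero.
- **Disagreements:** depth heights read about 1 mm low throughout, which I corrected using the mounted shelf. No final check failed.

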